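Lay up the cement-mixing tray in a dental surgery

ROBOT

A 6-joint arm with a two-finger parallel gripper is mounted at the origin on the work surface. World frame = base frame: x ahead of the robot, y to its left, z up, the work surface at z = 0. Lengths are in m, angles in rad, forces in N, time in s.
With the tool pointing down it reaches from about 0.3 to 0.75 m from the base axis. Payload 8.5 kg.
Tool frame: the origin (TCP) lies at the very end of the fingers, on their centre line; the grasp point (between the pads) lies 19 mm behind it; y points along the fingers, x is the direction in which the jaws open and shut, and the axes are right-handed (so a half turn about y gives the same grasp; the last joint's range is limited). The gripper opens to 85 mm and grips with 20 to 120 N. Pads are 22 mm wide; open, the fingers measure 114 mm over their backs; the gripper's body (76 mm by 85 mm) begins 54 mm behind the grasp point. The pads swing forward as they close: fully open they stand 13 mm farther back than shut.
Start: joints at [-0.215, 0.381, 1.297, -0, 1.464, -0.215], TCP at [0.55, 0, 0.231] pointing down, gripper open.
Joint ranges: [-3.11, 3.11], [-0.89, 2.33], [0.22, 2.48], [-1.42, 4.56], [0.17, 2.85], [-2.88, 2.88]. Speed limits (rad/s): [2.39, 2.39, 3.14, 3.14, 3.14, 3.14].

INTERFACE

Orientations are given as a unit quaternion [w, x, y, z].
In Python, from cell import sense, grab_frame, sign_off gives the robot as it stands.
- The arm moves only by the tool apply_moves, never from a script. Its arguments are lists of equal length, an entry for each row: "turn": the turn, a rotation vector about the tool's x, y, z in degrees, a list of three; "travel": the shift along the tool's x, y, z in m, a list of three; "fingers": the closure, from 0 (fully open) to 1 (shut). A call has exactly 8 rows; each row is the pose to reach, as a shift and turn from the pose commanded when the call began, along the tool's axes at that moment; what a row does not reach only later rows make up. A row lasts 1/12 s, in which the tool goes at most 41.7 mm and 7.16 degrees, less where a joint would pass 70% of its speed; a pose out of reach is approached as far as the arm can. A call with a gripper value outside its range is refused whole. The fingers move at their own pace and stop on an object; the grip force is fixed at half the most. Time passes only in rows, so rows that repeat a pose let the fingers close, or fill a call up. It gives the time, the measured TCP pose, the force and the opening at its end, in the units of the state.
- sense(): the state, without advancing time (a new reading comes with each control period).
- grab_frame(name): name is "scene" or "side" or "wrist"; returns a dict with "color" (400x640x3 uint8, red, green, blue), "fx", "fy", "cx", "cy" (pixels), "extrinsics" (4x4, takes a point from world to camera coordinates). Camera axes: x right, y up, looking along -z (the intrinsics and any distortion apply to the point x, -y, -z); pixel columns grow to the right and rows downward; lengths in m; the calibration is good to about 2 mm. The wrist camera is an equidistant fisheye: a pixel r from the principal point sees the ray r / f radians off the axis. A picture is of the moment at which its call begins. There is no depth.
- sign_off(): hands the job in, once; it reports no verdict.
The state is a dict: "time": time; "joints": joint angles; "joint_velocities": joint speeds; "joint_torque": joint torques, N m; "tool_pos": TCP position; "eef_rot": TCP orientation; "wrist_force": force on the tool from outside, world axes, zero at the start; "ft_torque": the same for the moment, N m; "opening": finger opening in m.
Only numpy, scipy, OpenCV 4.12 (cv2) and the standard library are available. Lean on these libraries where they do the work, as an engineer would, in place of code of your own. Each camera call takes 0.05 s, during which the arm holds its last target. There are 200 camera calls.

TASK

Lay up the empty steel tray for mixing cement, as seen from the robot's side of the table: put the flat glass slab centred in the front half of the tray, its long side along the tray's long side, and lay the spatula lengthwise on the middle of the slab, blade to the left and handle to the right. Behind the slab, in a row along the middle of the tray's back half, stand the wide powder jar on the left, the slim dropper bottle on the right and the small glass dish between them, straight behind the middle of the slab, with about 20 mm of free space between neighbours. Leave the stone cast and the mouth mirror where they are.

Things in the scene. Friction and masses are not known exactly. Their poses are not given: they have to be found in the camera images.
- tray: Shallow steel tray, fixed, 220 mm (its x) by 300 mm (its y), floor 2 mm thick, walls 3 mm thick, 16 mm high. Origin: centre of its underside. x axis to its back (away from the robot), y axis to its left end; turned up to 0.2 rad. Its halves' middle lines lie 53 mm in front of and behind the origin. It stands left or right of the 2 mm thick pale mat on which the loose things start.
- slab: Flat block of pale frosted glass, 100 mm (its x) by 50 mm (its y) by 14 mm thick, 0.17 kg. Origin: centre of its underside. Starts on the mat with its long side roughly front to back.
- spatula: Steel cement spatula, 140 mm long, lying flat: ribbed flat-sided handle 10 mm wide, 8 mm thick from x = -70 to +8 mm, 5 mm neck, then a thin flat blade 46 mm long, 11 mm wide, ending at +x. Origin: middle of its length, underside; centre of mass near x = -12 mm. 0.035 kg. Starts on the mat, blade roughly away from the robot.
- spatula_tip (a point): End of the spatula's blade, 70 mm from the spatula's origin along its x axis.
- jar: Wide squat powder jar, amber glass with a paper label band and a wide ribbed white screw cap; 40 mm across, 52 mm high (cap 38 mm across, from 38 mm up), upright, 0.09 kg. Origin: centre of its underside.
- dish: Small eight-sided waisted glass dish, 35 mm across the corners at foot and top (32 mm across the flats), 29 mm across the waist at 13 mm height, 28 mm high, upright, 0.05 kg. Origin: centre of its underside.
- dropper: Slim dropper bottle, amber glass with label band and pointed white cap; body 27 mm across and straight up to 36 mm, 64 mm high in all, upright, 0.04 kg. Origin: centre of its underside.
- cast: Stone cast of a lower jaw, pale grey-green, about 52 by 52 mm and 30 mm high with a horseshoe of teeth; stands loose on the mat among the other things, not to be disturbed. Origin: underside, near its middle.
- mirror: Mouth mirror, about 170 mm long, 8 mm handle and 22 mm round head, lying loose front to back at the right-hand end of the tray, some 120 mm right of its centre; not to be disturbed. Origin: middle of its length, underside; x axis towards the head.
Mind the look-alikes: they are no part of the job. What is shaped like the jar but red is not meant. What is shaped like the slab but brown is not meant.

How it is judged:
By the outcome, as a careful person would: the job done as asked, in the order asked, and still so for the second after the job is handed in, with the robot touching nothing.
It also fails if it takes over 128 s, if anything falls off the work surface, if the arm or the gripper's body presses on something with over 40 N, if the wrist force passes 120 N, or if a joint passes its speed limit or range.

## Working session

There is one attempt and no reset: what is moved stays moved. The work goes in short steps, Python scripts to look and compute and a tool call to move; the robot and the scene stay as the last step left them, time stands still between calls to the robot, and variables do not carry over. Pictures are saved under pics/ and viewed, about 12 in all and at most 16, crops included, and the job is handed in when it is done.

Besides the shell and the picture viewer there is one more tool, called after "Request:" by a JSON object that holds its "op" and its "data", one argument or row to a line. apply_moves: Moves the arm, as the interface text tells. Its arguments: {"type":"object","properties":{"turn":{"type":"array"},"travel":{"type":"array"},"fingers":{"type":"array"}},"required":["turn","travel","fingers"]}

```bash
ls; mkdir -p pics; cat > h.py <<'E'
import numpy as np,cv2
from cell import sense,grab_frame,sign_off
def grab(n,save=None):
    f=grab_frame(n)
    if save: cv2.imwrite('pics/'+save,f['color'][:,:,::-1])
    return f
def ray(f,u,v,fish=False):
    E=np.array(f['extrinsics']);R=E[:3,:3];c=-R.T@E[:3,3]
    x=(u-f['cx'])/f['fx'];y=(v-f['cy'])/f['fy']
    if fish:
        r=np.hypot(x,y);s=np.sin(r)/r if r>1e-9 else 1
        d=np.array([x*s,-y*s,-np.cos(r)])
    else: d=np.array([x,-y,-1.])
    return c,R.T@d
def onz(f,u,v,z,fish=False):
    c,d=ray(f,u,v,fish);return c+d*(z-c[2])/d[2]
def proj(f,p,fish=False):
    E=np.array(f['extrinsics']);q=E[:3,:3]@np.array(p)+E[:3,3];x,y,z=q[0],-q[1],-q[2]
    if fish:
        r=np.hypot(x,y);t=np.arctan2(r,z);k=t/max(r,1e-9)
    else:k=1/z
    return f['cx']+f['fx']*x*k,f['cy']+f['fy']*y*k
E
python3 - <<'E'
from h import *
for n in ['scene','side','wrist']:
    f=grab(n,n+'0.png');print(n,f['fx'],f['cx'],f['cy'],ray(f,f['cx'],f['cy']),[k for k in f])
print(sense())
E
```

```text
pics
scene 501.370605142571 314.03770519498767 208.09985437024204 (array([ 1.21300838, -0.22711763,  0.929239  ]), array([-0.60328281,  0.25796422, -0.75465509])) ['color', 'fx', 'fy', 'cx', 'cy', 'extrinsics']
side 428.336803363704 320.33931628962773 198.11693953464206 (array([ 0.17576309, -0.99939033,  0.65691249]), array([ 0.26107003,  0.84533881, -0.46609521])) ['color', 'fx', 'fy', 'cx', 'cy', 'extrinsics']
wrist 309.70691628693146 322.1377276591781 202.87708675940067 (array([0.55058072, 0.08250957, 0.37432311]), array([-0.00151991, -0.31843963, -0.94794192])) ['color', 'fx', 'fy', 'cx', 'cy', 'extrinsics']
{'time': 0.15, 'joints': array([-2.15281062e-01,  3.81031201e-01,  1.29800434e+00,  3.92231421e-06,
        1.46360617e+00, -2.15306597e-01]), 'joint_velocities': array([ 0.00098248, -0.00259279, -0.00112474, -0.00208326,  0.00054838,
        0.00155927]), 'joint_torque': array([ 1.94521621e-03, -4.48624384e+01, -2.31344014e+01, -1.86937300e-04,
        3.77541786e-03, -1.65174959e-05]), 'tool_pos': array([5.49788603e-01, 5.53348485e-05, 2.30886767e-01]), 'eef_rot': array([ 7.07187267e-01, -7.07026100e-01,  3.53161853e-04,  3.70920193e-04]), 'wrist_force': array([-0.36579753, -0.46597096,  0.20489349]), 'ft_torque': array([ 0.02245323,  0.02875512, -0.00622421]), 'opening': 0.08539235798982873}
```

```bash
python3 -c "
import cv2,numpy as np
a=[cv2.imread('pics/%s0.png'%n) for n in ('scene','side','wrist')]
cv2.imwrite('pics/m.png',cv2.resize(np.vstack(a[:2]),(640,800))[:, :][:800])
"
```

```text
(no output)
```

View pics/scene0.png

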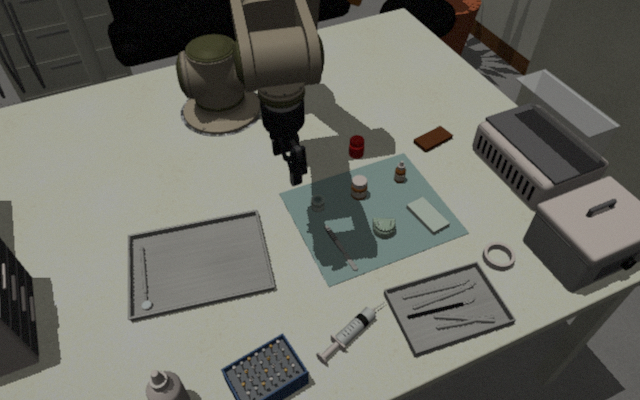

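View pics/wrist0.png

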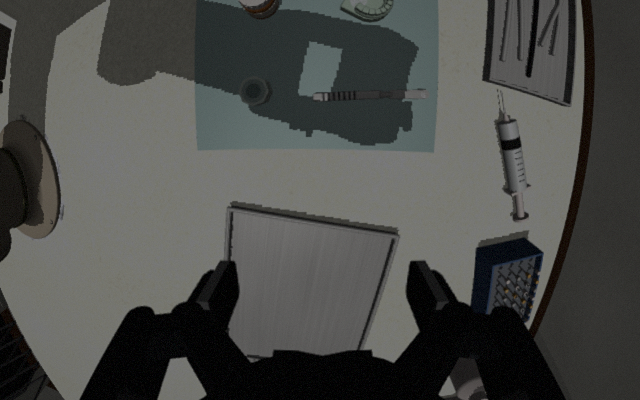

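The scene picture shows the tray at robot's right with the mirror at pixel (145,278). The mat spans (282,205)-(466,232) with dish (317,203), spatula (340,250), jar (360,187), cast (384,226), dropper (400,172) and pale slab (427,214); the red jar (357,147) and brown slab (433,139) are decoys. The wrist view sees the tray and the mat edge. I'll move the wrist over the mat.

Request:
{"op": "apply_moves", "data": {
  "turn": [
    [0, 0, 0],
    [0, 0, 0],
    [0, 0, 0],
    [0, 0, 0],
    [0, 0, 0],
    [0, 0, 0],
    [0, 0, 0],
    [0, 0, 0]
  ],
  "travel": [
    [0, -0.05, 0.2],
    [0, -0.05, 0.2],
    [0, -0.05, 0.2],
    [0, -0.05, 0.2],
    [0, -0.05, 0.2],
    [0, -0.05, 0.2],
    [0, -0.05, 0.2],
    [0, -0.05, 0.2]
  ],
  "fingers": [0, 0, 0, 0, 0, 0, 0, 0]
}}

```text
time: 0.82
tool_pos: [0.5498, 0.1997, 0.2808]
eef_rot: [-0.707, 0.707, -0.0, -0.0]
wrist_force: [0.4, 0.3, 0.3]
opening: 0.0856
```

```bash
python3 - <<'E'
from h import *
f=grab('wrist','w1.png');print(sense()['tool_pos'])
import pickle;pickle.dump(f,open('w1.pkl','wb'))
s=grab('scene','s1.png');pickle.dump(s,open('s1.pkl','wb'))
pickle.dump(grab('side','sd1.png'),open('sd1.pkl','wb'))
for p in [(128,243),(132,318),(274,290),(260,213)]: print('tray',onz(s,*p,0.016)[:2])
E
```

```text
[0.54994003 0.19908492 0.28072955]
tray [ 0.39961476 -0.3451223 ]
tray [ 0.5971845 -0.3734397]
tray [ 0.65670339 -0.08588282]
tray [ 0.44244161 -0.03885799]
```

View pics/w1.png

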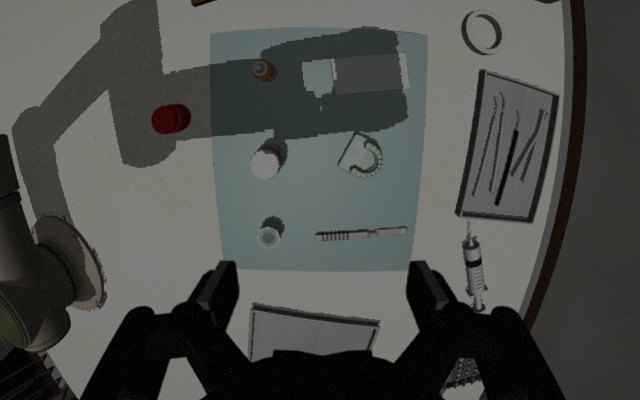

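The wrist view shows the slab at (370,73), half in the arm's shadow, dropper (263,69), jar cap (266,162), cast (360,155), dish (270,235) and spatula from (315,237) to (408,231). I'll measure these, and the tray from the scene view.

```bash
python3 - <<'E'
from h import *
import pickle
w,s,d=[pickle.load(open(n+'1.pkl','rb')) for n in('w','s','sd')]
W=lambda u,v,z:onz(w,u,v,z,True)[:2].round(4)
print('slab',[W(*p,.016) for p in((332,57),(405,52),(409,88),(334,94))])
print('spat',W(315,237,.006),W(408,231,.004))
print('jarcap',W(266,162,.054),'dish top',W(270,235,.03),'dropper tip',W(262,68,.066))
print('dish,foot',W(270,233,.03),'cast',W(360,155,.02))
print('scene tops: jar',onz(s,360,181,.054)[:2],'drop',onz(s,401,164,.066)[:2],'dish',onz(s,317,199,.03)[:2],'slab',[onz(s,*p,.016)[:2].round(3) for p in((407,205),(426,197),(449,221),(430,230))],'sp',onz(s,355,268,.004)[:2],onz(s,329,229,.006)[:2])
def up(f,u0,v0,u1,v1,k,name):
    im=f['color'][v0:v1,u0:u1,::-1]; cv2.imwrite('pics/'+name,cv2.resize(im,None,fx=k,fy=k,interpolation=cv2.INTER_CUBIC))
a=cv2.resize(s['color'][195:335,115:290,::-1],None,fx=4,fy=4,interpolation=cv2.INTER_CUBIC)
cv2.imwrite('pics/tray_s.png',a)
b=cv2.convertScaleAbs(d['color'][:,:,::-1],alpha=1.3)
cv2.imwrite('pics/side_b.png',b)
E
```

```text
slab [array([0.5628, 0.3424]), array([0.659 , 0.3538]), array([0.665, 0.305]), array([0.5655, 0.2932])]
spat [0.5394 0.0879] [0.6806 0.0956]
jarcap [0.4812 0.2105] dish top [0.4765 0.1016] dropper tip [0.4816 0.324 ]
dish,foot [0.4767 0.1047] cast [0.6003 0.213 ]
scene tops: jar [0.4809836  0.20865867] drop [0.48209178 0.32091273] dish [0.4706064  0.09868093] slab [array([0.569, 0.293]), array([0.566, 0.348]), array([0.653, 0.356]), array([0.658, 0.301])] sp [0.67174814 0.09940007] [0.54927011 0.09370558]
```

View pics/tray_s.png

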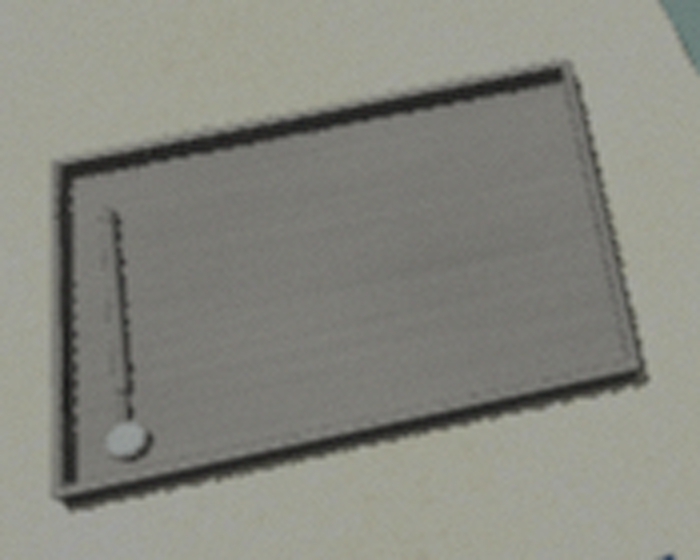

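View pics/side_b.png

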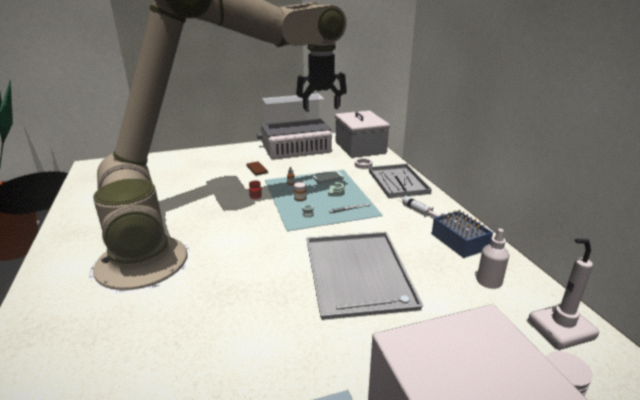

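The zoomed scene crop shows the tray rim's outer corners at about (60,163), (570,63), (640,372) and (60,495), and the mirror on the right end. In the side view they are at about (307,235), (387,233), (420,309) and (324,316).

```bash
python3 - <<'E'
from h import *
import pickle
from scipy.optimize import least_squares
w,s,d=[pickle.load(open(n+'1.pkl','rb')) for n in('w','s','sd')]
P=[((x+.5)/4-.5+115,(y+.5)/4-.5+195) for x,y in((57,162),(571,62),(643,372),(58,496))]
C=np.array([[-.11,-.15],[-.11,.15],[.11,.15],[.11,-.15]])
S=np.array([onz(s,*p,.016)[:2] for p in P])
D=np.array([onz(d,*p,.016)[:2] for p in((324,316),(307,235),(387,233),(420,309))])
D=D[[0,1,2,3]]
for n,Q in(('scene',S),('side',D)):
    r=lambda q:((C@np.array([[np.cos(q[2]),np.sin(q[2])],[-np.sin(q[2]),np.cos(q[2])]])+q[:2])-Q).ravel()
    o=least_squares(r,[.52,-.2,.1]);print(n,Q.round(3).tolist(),o.x.round(4),r(o.x).round(3))
E
```

```text
scene [[0.377, -0.339], [0.431, -0.041], [0.652, -0.081], [0.596, -0.379]] [ 0.5143 -0.2102 -0.1817] [ 0.002  0.001  0.002 -0.001 -0.003 -0.001 -0.001  0.002]
side [[0.383, -0.348], [0.435, -0.034], [0.649, -0.092], [0.587, -0.391]] [ 0.5135 -0.2164 -0.2009] [-0.008  0.007  0.001 -0.013  0.002  0.001  0.005  0.005]
```

Request:
{"op": "apply_moves", "data": {
  "turn": [
    [0, 7, 0],
    [0, 14, 0],
    [0, 21, 0],
    [0, 28, 0],
    [0, 35, 0],
    [0, 42, 0],
    [0, 49, 0],
    [0, 56, 0]
  ],
  "travel": [
    [0.008, 0.01, 0.015],
    [0.016, 0.025, 0.031],
    [0.024, 0.038, 0.046],
    [0.032, 0.05, 0.062],
    [0.04, 0.063, 0.077],
    [0.047, 0.075, 0.093],
    [0.055, 0.088, 0.108],
    [0.063, 0.1, 0.1235]
  ],
  "fingers": [0, 0, 0, 0, 0, 0, 0, 0]
}}

```text
time: 1.63
tool_pos: [0.6137, 0.3229, 0.1803]
eef_rot: [-0.623, 0.623, -0.335, 0.334]
wrist_force: [0.2, -0.5, -0.3]
opening: 0.0852
```

Request:
{"op": "apply_moves", "data": {
  "turn": [
    [0, 7, 0],
    [0, 14, 0],
    [0, 21, 0],
    [0, 27.3, 0],
    [0, 27.3, 0],
    [0, 27.3, 0],
    [0, 27.3, 0],
    [0, 27.3, 0]
  ],
  "travel": [
    [0, 0.02, 0],
    [0, 0.04, 0],
    [0, 0.06, 0],
    [0, 0.08, 0],
    [0, 0.1, 0],
    [0, 0.1, 0],
    [0, 0.1, 0],
    [0, 0.1, 0]
  ],
  "fingers": [0, 0, 0, 0, 0, 0, 0, 0]
}}

```text
time: 2.3
tool_pos: [0.6138, 0.3231, 0.0827]
eef_rot: [0.529, -0.528, 0.47, -0.47]
wrist_force: [-0.1, 0.2, 0.6]
opening: 0.0856
```

```bash
cat >> h.py <<'E'
from scipy.spatial.transform import Rotation as Ro
def st():
    q=sense();R=Ro.from_quat(np.roll(q['eef_rot'],-1)).as_matrix()
    print('t',q['time'],'pos',q['tool_pos'].round(4),'yaw',np.degrees(np.arctan2(R[1,0],R[0,0])).round(2),'F',q['wrist_force'].round(1),'open',round(q['opening'],4));return q,R
def go(x,y,z,yaw):
    "travel and turn from here to pose"
    q,R=st();T=Ro.from_euler('z',yaw,degrees=True).as_matrix()@np.array([[1,0,0],[0,0,1],[0,-1,0]]).astype(float)
    print(' travel',(R.T@(np.array([x,y,z])-q['tool_pos'])).round(4),'turn',np.degrees(Ro.from_matrix(R.T@T).as_rotvec()).round(1))
E
python3 - <<'E'
from h import *
f=grab('wrist','w2.png');go(.613,.3235,.004,-83.3)
E
```

```text
t 2.35 pos [0.6139 0.3233 0.083 ] yaw -83.31 F [-0.7  0.2  0.3] open 0.0851
 travel [-0.0003  0.079  -0.001 ] turn [-0.1 -0.  -0. ]
```

View pics/w2.png

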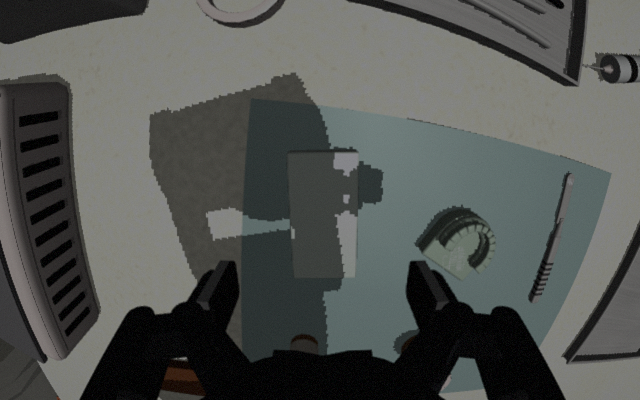

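The slab lies between the jaws, with corners near (289,151), (358,151), (357,278) and (294,277). The cast is clear to the right.

```bash
python3 - <<'E'
from h import *
f=grab('wrist')
Q=np.array([onz(f,*p,.016,True)[:2] for p in((289,152),(358,151),(357,278),(294,277))]);print(Q.round(4).tolist(),Q.mean(0))
E
```

```text
[[0.6599, 0.3521], [0.6661, 0.305], [0.566, 0.29], [0.5612, 0.3402]] [0.61327823 0.32181516]
```

Request:
{"op": "apply_moves", "data": {
  "turn": [
    [0, 0, 0],
    [0, 0, 0],
    [0, 0, 0],
    [0, 0, 0],
    [0, 0, 0],
    [0, 0, 0],
    [0, 0, 0],
    [0, 0, 0]
  ],
  "travel": [
    [0.001, 0.02, 0],
    [0.001, 0.04, 0],
    [0.001, 0.055, 0],
    [0.001, 0.067, 0],
    [0.001, 0.073, 0],
    [0.001, 0.077, 0],
    [0.001, 0.077, 0],
    [0.001, 0.077, 0]
  ],
  "fingers": [0, 0, 0, 0, 0, 0, 0, 0]
}}

```text
time: 3.07
tool_pos: [0.6135, 0.3227, 0.0052]
eef_rot: [0.529, -0.528, 0.47, -0.47]
wrist_force: [0.3, -0.0, 1.0]
opening: 0.0853
```

Request:
{"op": "apply_moves", "data": {
  "turn": [
    [0, 0, 0],
    [0, 0, 0],
    [0, 0, 0],
    [0, 0, 0],
    [0, 0, 0],
    [0, 0, 0],
    [0, 0, 0],
    [0, 0, 0]
  ],
  "travel": [
    [0, 0, 0],
    [0, 0, 0],
    [0, 0, 0],
    [0, 0, 0],
    [0, 0, 0],
    [0, 0, 0],
    [0, 0, 0],
    [0, 0, 0]
  ],
  "fingers": [1, 1, 1, 1, 1, 1, 1, 1]
}}

```text
time: 3.73
tool_pos: [0.6135, 0.3227, 0.0053]
eef_rot: [0.529, -0.528, 0.47, -0.47]
wrist_force: [-0.3, -0.2, 5.4]
opening: 0.0483
```

Request:
{"op": "apply_moves", "data": {
  "turn": [
    [0, 0, 0],
    [0, 0, 0],
    [0, -6, 0],
    [0, -12, 0],
    [0, -18, 0],
    [0, -24, 0],
    [0, -30, 0],
    [0, -36, 0]
  ],
  "travel": [
    [0, -0.025, 0],
    [0, -0.055, 0],
    [0.03, -0.08, -0.013],
    [0.065, -0.09, -0.028],
    [0.1, -0.1, -0.043],
    [0.136, -0.1, -0.058],
    [0.173, -0.1, -0.073],
    [0.21, -0.1, -0.089]
  ],
  "fingers": [1, 1, 1, 1, 1, 1, 1, 1]
}}

```text
time: 4.4
tool_pos: [0.5482, 0.1021, 0.1043]
eef_rot: [-0.649, 0.649, -0.282, 0.282]
wrist_force: [2.1, -1.2, -1.9]
opening: 0.048
```

```bash
python3 - <<'E'
from h import *
go(.4619,-.2014,.1,-10.5)
E
```

```text
t 4.4 pos [0.5482 0.1021 0.1043] yaw -46.98 F [ 2.1 -1.2 -1.9] open 0.048
 travel [ 0.163   0.0043 -0.2702] turn [  0.  -36.5   0. ]
```

Request:
{"op": "apply_moves", "data": {
  "turn": [
    [0, -5, 0],
    [0, -10, 0],
    [0, -15, 0],
    [0, -20, 0],
    [0, -25, 0],
    [0, -30, 0],
    [0, -36, 0],
    [0, -36.5, 0]
  ],
  "travel": [
    [0.02, 0, -0.033],
    [0.04, 0, -0.066],
    [0.061, 0, -0.1],
    [0.081, 0, -0.134],
    [0.102, 0, -0.168],
    [0.122, 0, -0.202],
    [0.143, 0, -0.236],
    [0.163, 0.004, -0.27]
  ],
  "fingers": [1, 1, 1, 1, 1, 1, 1, 1]
}}

```text
time: 5.07
tool_pos: [0.4607, -0.2012, 0.1008]
eef_rot: [-0.704, 0.704, -0.064, 0.065]
wrist_force: [1.3, -1.2, -1.2]
opening: 0.0482
```

Request:
{"op": "apply_moves", "data": {
  "turn": [
    [0, 0, 0],
    [0, 0, 0],
    [0, 0, 0],
    [0, 0, 0],
    [0, 0, 0],
    [0, 0, 0],
    [0, 0, 0],
    [0, 0, 0]
  ],
  "travel": [
    [0, 0.015, 0],
    [0, 0.03, 0],
    [0, 0.04, 0],
    [0, 0.05, 0],
    [0, 0.05, 0],
    [0, 0.05, 0],
    [0, 0.05, 0],
    [0, 0.05, 0]
  ],
  "fingers": [1, 1, 1, 1, 1, 1, 1, 1]
}}

```text
time: 5.73
tool_pos: [0.4616, -0.1994, 0.051]
eef_rot: [-0.704, 0.704, -0.066, 0.067]
wrist_force: [-0.9, -1.1, -1.8]
opening: 0.0479
```

```bash
python3 - <<'E'
from h import *
f=grab('wrist','w3.png');go(.4619,-.2014,.006,-10.5)
T=Ro.from_euler('z',-.183).as_matrix();o=np.array([.514,-.211,0])
s=grab('side');im=np.vstack([f['color'][150:,:,::-1],cv2.resize(s['color'][180:340,260:480,::-1],(640,465))[:340]])
cv2.imwrite('pics/w3.png',im)
for c in((-.11,.15),(.11,.15)): print(proj(f,o+T@np.array([*c,.016]),True))
E
```

```text
t 5.7833 pos [ 0.4616 -0.1994  0.0509] yaw -10.79 F [-0.4 -0.5 -1.9] open 0.0483
 travel [ 0.0006  0.0449 -0.0019] turn [ 0.  -0.3  0.1]
(np.float64(223.4850093297801), np.float64(0.317849918350646))
(np.float64(555.6462306987164), np.float64(30.139889116603484))
```

View pics/w3.png

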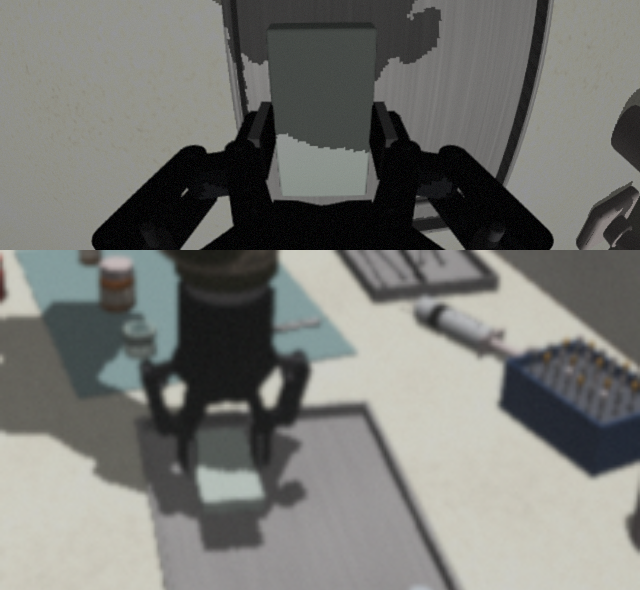

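The slab hangs level in the jaws over the tray's front half. Its end corners are at (268,173) and (376,173), and the tray's side rims show at u≈225 and u≈550. A quick check of the rim position is next.

```bash
python3 - <<'E'
from h import *
f=grab('wrist')
T=Ro.from_euler('z',-.183).as_matrix();o=np.array([.514,-.211,0])
tr=lambda p:(T.T@(p-o))[:2].round(4)
g=cv2.cvtColor(f['color'],cv2.COLOR_RGB2GRAY)
for v in (20,60,100,150,190,210): print(v,g[v,196:250:3].tolist(),g[v,500:570:4].tolist())
for v,a,b in((20,222,553),(160,221,549),(190,224,547)): print(v,tr(onz(f,a,v,.016,True)),tr(onz(f,b,v,.016,True)))
z=.062
Q=np.array([onz(f,u,v,z,True) for u,v in((268,175),(376,175),(365,345),(281,345))]);print(Q.round(4).tolist(),Q.mean(0),sense()['tool_pos'])
E
```

```text
20 [77, 76, 76, 77, 74, 74, 74, 52, 61, 47, 34, 29, 50, 61, 63, 58, 59, 64] [41, 90, 92, 101, 106, 106, 105, 92, 108, 142, 142, 141, 140, 142, 141, 140, 139, 142]
60 [74, 77, 74, 75, 79, 72, 73, 48, 56, 51, 35, 32, 44, 59, 58, 56, 59, 60] [107, 108, 103, 107, 110, 108, 109, 110, 106, 108, 107, 32, 24, 29, 116, 141, 142, 140]
100 [75, 75, 72, 78, 74, 76, 75, 72, 55, 58, 51, 28, 28, 58, 56, 52, 56, 57] [108, 110, 108, 111, 111, 112, 110, 110, 107, 105, 109, 38, 32, 46, 116, 143, 143, 143]
150 [146, 148, 146, 146, 148, 145, 88, 75, 76, 54, 54, 48, 33, 28, 59, 55, 57, 57] [114, 108, 111, 110, 113, 112, 112, 113, 107, 112, 32, 29, 42, 115, 147, 144, 144, 144]
190 [144, 147, 147, 146, 147, 148, 149, 146, 147, 144, 104, 59, 54, 30, 34, 59, 57, 58] [113, 113, 114, 113, 116, 110, 113, 114, 38, 26, 28, 99, 130, 147, 144, 142, 146, 144]
210 [147, 147, 147, 146, 148, 147, 146, 144, 145, 147, 136, 114, 99, 43, 28, 45, 129, 129] [115, 116, 116, 116, 111, 114, 112, 59, 35, 33, 94, 127, 144, 145, 146, 145, 144, 142]
20 [-0.1107  0.1372] [0.1077 0.1572]
160 [-0.114   0.0522] [0.1087 0.0557]
190 [-0.1138  0.0333] [0.1115 0.0334]
[[0.4481, -0.1448, 0.062], [0.4951, -0.1538, 0.062], [0.4774, -0.2533, 0.062], [0.4289, -0.244, 0.062]] [ 0.46237397 -0.19895953  0.062     ] [ 0.46149868 -0.19938724  0.05077295]
```

Request:
{"op": "apply_moves", "data": {
  "turn": [
    [0, 0, 0],
    [0, 0, 0],
    [0, 0, 0],
    [0, 0, 0],
    [0, 0, 0],
    [0, 0, 0],
    [0, 0, 0],
    [0, 0, 0]
  ],
  "travel": [
    [0, 0.015, -0.002],
    [0, 0.03, -0.002],
    [0, 0.037, -0.002],
    [0, 0.041, -0.002],
    [0, 0.043, -0.002],
    [0, 0.045, -0.002],
    [0, 0.045, -0.002],
    [0, 0.045, -0.002]
  ],
  "fingers": [1, 1, 1, 1, 1, 1, 1, 1]
}}

```text
time: 6.55
tool_pos: [0.4611, -0.2014, 0.0057]
eef_rot: [-0.704, 0.704, -0.066, 0.067]
wrist_force: [-0.2, -0.7, -1.7]
opening: 0.0481
```

Request:
{"op": "apply_moves", "data": {
  "turn": [
    [0, 0, 0],
    [0, 0, 0],
    [0, 0, 0],
    [0, 0, 0],
    [0, 0, 0],
    [0, 0, 0],
    [0, 0, 0],
    [0, 0, 0]
  ],
  "travel": [
    [0, 0, 0],
    [0, 0, 0],
    [0, 0, 0],
    [0, 0, 0],
    [0, 0, 0],
    [0, 0, 0],
    [0, -0.01, 0],
    [0, -0.04, 0]
  ],
  "fingers": [0.25, 0.25, 0.25, 0.25, 0.25, 0.25, 0.25, 0.25]
}}

```text
time: 7.22
tool_pos: [0.4594, -0.2003, 0.043]
eef_rot: [0.705, -0.703, 0.069, -0.064]
wrist_force: [0.2, -0.4, -0.1]
opening: 0.064
```

```bash
python3 - <<'E'
from h import *
# spatula: refine from w1 picture
import pickle
w=pickle.load(open('w1.pkl','rb'));a=w['color'][215:250,305:420,::-1]
cv2.imwrite('pics/sp.png',cv2.resize(a,None,fx=6,fy=6,interpolation=cv2.INTER_CUBIC))
p0=onz(w,315,237,.006,True);p1=onz(w,408,231,.004,True);dd=p1-p0
print('len',np.hypot(*dd[:2]),'yaw',np.degrees(np.arctan2(dd[1],dd[0])),'mid',(p0+p1)/2)
go(.60,.091,.1,-87)
E
```

```text
len 0.14142582849056365 yaw 3.1214774836494574 mid [0.61003161 0.09171548 0.005     ]
t 7.2167 pos [ 0.4594 -0.2003  0.043 ] yaw -10.81 F [ 0.2 -0.4 -0.1] open 0.064
 travel [ 0.0831 -0.0566  0.3127] turn [ 0.1 76.2 -0.4]
```

View pics/sp.png

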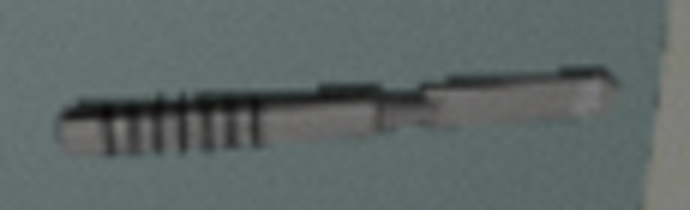

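The spatula's ends are at full-image (315,237) for the handle and (408,230) for the tip. The length works out at 141 mm, so the fit is good. Going to fetch it.

Request:
{"op": "apply_moves", "data": {
  "turn": [
    [0, 3, 0],
    [0, 10, 0],
    [0, 17, 0],
    [0, 24, 0],
    [0, 31, 0],
    [0, 38, 0],
    [0, 45, 0],
    [0, 52, 0]
  ],
  "travel": [
    [0.005, -0.03, 0.015],
    [0.014, -0.05, 0.048],
    [0.023, -0.057, 0.086],
    [0.033, -0.057, 0.124],
    [0.043, -0.057, 0.162],
    [0.053, -0.057, 0.2],
    [0.063, -0.057, 0.237],
    [0.073, -0.057, 0.275]
  ],
  "fingers": [0.25, 0.25, 0.25, 0.25, 0.25, 0.25, 0.25, 0.25]
}}

```text
time: 7.88
tool_pos: [0.5797, 0.0464, 0.1024]
eef_rot: [-0.613, 0.614, -0.352, 0.352]
wrist_force: [0.6, -0.5, 0.2]
opening: 0.0642
```

```bash
python3 - <<'E'
from h import *
go(.598,.091,.08,-86.9)
E
```

```text
t 7.8833 pos [0.5797 0.0464 0.1024] yaw -59.63 F [ 0.6 -0.5  0.2] open 0.0642
 travel [-0.0293  0.0224  0.0383] turn [ 0.  27.3  0. ]
```

Request:
{"op": "apply_moves", "data": {
  "turn": [
    [0, 6, 0],
    [0, 12, 0],
    [0, 18, 0],
    [0, 24, 0],
    [0, 24, 0],
    [0, 24, 0],
    [0, 24, 0],
    [0, 24, 0]
  ],
  "travel": [
    [-0.006, 0.005, 0.007],
    [-0.012, 0.01, 0.014],
    [-0.018, 0.015, 0.02],
    [-0.024, 0.02, 0.027],
    [-0.029, 0.022, 0.034],
    [-0.029, 0.022, 0.034],
    [-0.029, 0.022, 0.034],
    [-0.029, 0.022, 0.034]
  ],
  "fingers": [0.25, 0.25, 0.25, 0.25, 0.25, 0.25, 0.25, 0.25]
}}

```text
time: 8.55
tool_pos: [0.5938, 0.0865, 0.0806]
eef_rot: [0.529, -0.529, 0.469, -0.47]
wrist_force: [0.3, -0.2, -0.7]
opening: 0.0641
```

```bash
python3 - <<'E'
from h import *
f=grab('wrist','w4.png');go(.598,.091,.004,-86.9)
im=f['color'][100:400,100:540,::-1];cv2.imwrite('pics/w4.png',cv2.convertScaleAbs(im,alpha=1.5))
E
```

```text
t 8.6 pos [0.5938 0.0864 0.0806] yaw -83.23 F [ 0.1 -0.1  0. ] open 0.0641
 travel [-0.0041  0.0766  0.0047] turn [-0.   3.7  0. ]
```

View pics/w4.png

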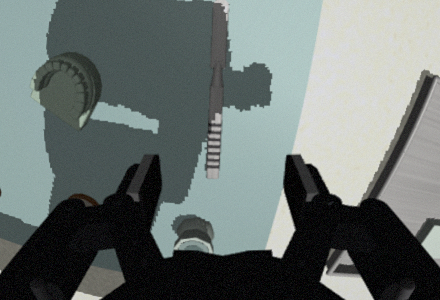

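The spatula lies straight between the jaws. Its handle end is at full-image (312,278) and the blade end near (321,103).

```bash
python3 - <<'E'
from h import *
f=grab('wrist')
g=f['color'][85:125,300:345].astype(int).sum(2)
a=onz(f,312.5,278,.006,True);b=onz(f,317,168,.006,True)
print('handle end',a,'neck',b,'tip?',onz(f,320,102,.004,True), np.degrees(np.arctan2(*(b-a)[1::-1])))
E
```

```text
handle end [0.53695539 0.08814322 0.006     ] neck [0.62889185 0.0946806  0.006     ] tip? [0.67603268 0.09802662 0.004     ] 4.067315551841451
```

Request:
{"op": "apply_moves", "data": {
  "turn": [
    [0, 3.4, 0],
    [0, 3.4, 0],
    [0, 3.4, 0],
    [0, 3.4, 0],
    [0, 3.4, 0],
    [0, 3.4, 0],
    [0, 3.4, 0],
    [0, 3.4, 0]
  ],
  "travel": [
    [-0.0045, 0.02, 0.003],
    [-0.0045, 0.04, 0.003],
    [-0.0045, 0.055, 0.003],
    [-0.0045, 0.067, 0.003],
    [-0.0045, 0.073, 0.003],
    [-0.0045, 0.076, 0.003],
    [-0.0045, 0.076, 0.003],
    [-0.0045, 0.076, 0.003]
  ],
  "fingers": [0.25, 0.25, 0.25, 0.25, 0.25, 0.25, 0.25, 0.25]
}}

```text
time: 9.32
tool_pos: [0.5966, 0.0915, 0.005]
eef_rot: [0.514, -0.514, 0.485, -0.486]
wrist_force: [0.0, -0.5, 0.2]
opening: 0.064
```

Request:
{"op": "apply_moves", "data": {
  "turn": [
    [0, 0, 0],
    [0, 0, 0],
    [0, 0, 0],
    [0, 0, 0],
    [0, 0, 0],
    [0, 0, 0],
    [0, 0, 0],
    [0, 0, 0]
  ],
  "travel": [
    [0, 0, 0],
    [0, 0, 0],
    [0, 0, 0],
    [0, 0, 0],
    [0, 0, 0],
    [0, 0, 0],
    [0, 0, 0],
    [0, 0, 0]
  ],
  "fingers": [1, 1, 1, 1, 1, 1, 1, 1]
}}

```text
time: 9.98
tool_pos: [0.5963, 0.0917, 0.0048]
eef_rot: [0.514, -0.514, 0.485, -0.486]
wrist_force: [-0.6, -0.9, 5.2]
opening: 0.0075
```

```bash
python3 - <<'E'
from h import *
go(.4640,-.2132,.1,-10.5)
E
```

```text
t 9.9833 pos [0.5963 0.0917 0.0048] yaw -86.7 F [-0.6 -0.9  5.2] open 0.0075
 travel [ 0.2968 -0.0953 -0.1496] turn [ -0.  -76.2   0. ]
```

Request:
{"op": "apply_moves", "data": {
  "turn": [
    [0, 0, 0],
    [0, 0, 0],
    [0, -7, 0],
    [0, -14, 0],
    [0, -21, 0],
    [0, -28, 0],
    [0, -35, 0],
    [0, -42, 0]
  ],
  "travel": [
    [0, -0.025, 0],
    [0, -0.055, 0],
    [0.026, -0.08, -0.013],
    [0.056, -0.095, -0.029],
    [0.087, -0.095, -0.045],
    [0.118, -0.095, -0.061],
    [0.149, -0.095, -0.077],
    [0.18, -0.095, -0.093]
  ],
  "fingers": [1, 1, 1, 1, 1, 1, 1, 1]
}}

```text
time: 10.65
tool_pos: [0.5138, -0.0925, 0.0993]
eef_rot: [0.653, -0.653, 0.27, -0.27]
wrist_force: [-0.1, -0.6, 0.1]
opening: 0.0072
```

Request:
{"op": "apply_moves", "data": {
  "turn": [
    [0, -7, 0],
    [0, -14, 0],
    [0, -21, 0],
    [0, -28, 0],
    [0, -34.2, 0],
    [0, -34.2, 0],
    [0, -34.2, 0],
    [0, -34.2, 0]
  ],
  "travel": [
    [0.009, 0, -0.025],
    [0.018, 0, -0.05],
    [0.027, 0, -0.075],
    [0.037, 0, -0.1],
    [0.046, 0, -0.123],
    [0.046, 0, -0.123],
    [0.046, 0, -0.123],
    [0.046, 0, -0.123]
  ],
  "fingers": [1, 1, 1, 1, 1, 1, 1, 1]
}}

```text
time: 11.32
tool_pos: [0.4597, -0.21, 0.0992]
eef_rot: [0.704, -0.704, 0.069, -0.069]
wrist_force: [0.2, 0.1, -0.0]
opening: 0.0074
```

```bash
python3 - <<'E'
from h import *
f=grab('wrist','w5.png');go(.4597,-.2132,.02,-10.8)
cv2.imwrite('pics/w5.png',cv2.convertScaleAbs(f['color'][:,:,::-1],alpha=1.4))
E
```

```text
t 11.3667 pos [ 0.4598 -0.2096  0.0992] yaw -11.15 F [-0.5  0.2 -1.2] open 0.0077
 travel [ 0.0006  0.0792 -0.0035] turn [-0.  -0.4 -0. ]
```

View pics/w5.png

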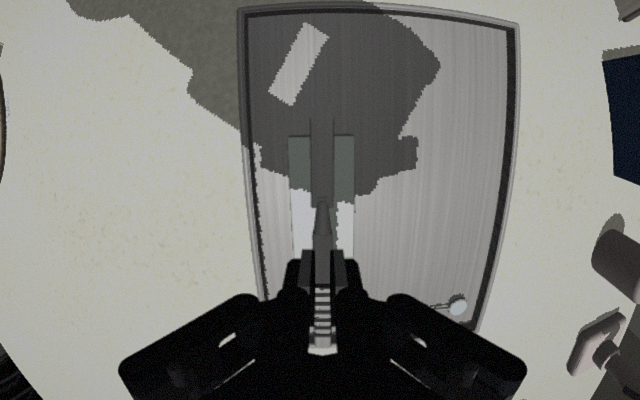

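The spatula is held over the slab, blade away from the gripper, with its tip around (322,115). The slab's far corners are at (289,136) and (354,136), and the tray's far corners at (238,8) and (519,25). I'll check the tip's level and the tray end.

```bash
python3 - <<'E'
from h import *
f=grab('wrist')
T=Ro.from_euler('z',-.183).as_matrix();o=np.array([.514,-.211,0])
tr=lambda p:(T.T@(p-o))[:2].round(4)
for p in((238,8),(519,25)): print('corner',tr(onz(f,*p,.016,True)))
for p in((289,136),(354,136)): print('slab',tr(onz(f,*p,.016,True)))
q,R=st();t=q['tool_pos'];b=R[:,2]
for h in(-.003,0,.01,.02,.03):
    print(h,[np.round(proj(f,t+b*d+np.array([0,0,h])+R[:,0]*s,True),1).tolist() for d,s in((.082,-.0055),(.082,.0055),(.036,.0055),(-.058,0))])
cv2.imwrite('pics/z5.png',cv2.resize(cv2.convertScaleAbs(f['color'][90:370,260:390,::-1],alpha=2),None,fx=2.1,fy=2.1,interpolation=cv2.INTER_CUBIC))
E
```

```text
corner [-0.113   0.1499]
corner [0.1114 0.1508]
slab [-0.0766  0.0499]
slab [-0.029   0.0493]
t 11.4167 pos [ 0.4599 -0.2095  0.0992] yaw -11.11 F [-0.1 -0.3 -1.4] open 0.0078
-0.003 [[309.1, 103.5], [332.7, 103.4], [332.2, 197.6], [321.6, 339.2]]
0 [[308.8, 103.5], [333.0, 103.5], [332.4, 199.4], [321.5, 342.4]]
0.01 [[307.8, 103.6], [333.7, 103.5], [333.1, 206.2], [321.5, 353.6]]
0.02 [[306.6, 103.7], [334.7, 103.6], [333.8, 213.9], [321.5, 365.6]]
0.03 [[305.3, 103.8], [335.8, 103.7], [334.7, 222.7], [321.4, 378.4]]
```

View pics/z5.png

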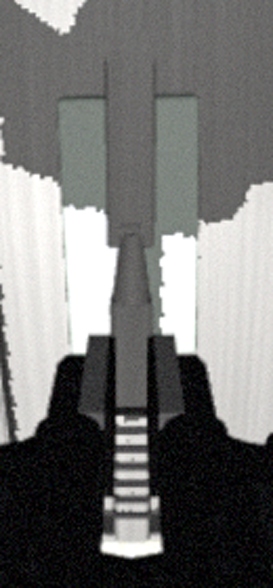

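The tray model checks out: its corners fall within 3 mm, and the slab is at tray x −0.053 with its end at +0.050. The spatula sits about 5 mm back in the jaws, so I'll compensate and lower.

Request:
{"op": "apply_moves", "data": {
  "turn": [
    [0, -0.4, 0],
    [0, -0.4, 0],
    [0, -0.4, 0],
    [0, -0.4, 0],
    [0, -0.4, 0],
    [0, -0.4, 0],
    [0, -0.4, 0],
    [0, -0.4, 0]
  ],
  "travel": [
    [0.0005, 0.02, 0.001],
    [0.0005, 0.04, 0.001],
    [0.0005, 0.055, 0.001],
    [0.0005, 0.066, 0.001],
    [0.0005, 0.073, 0.001],
    [0.0005, 0.077, 0.001],
    [0.0005, 0.079, 0.001],
    [0.0005, 0.079, 0.001]
  ],
  "fingers": [1, 1, 1, 1, 1, 1, 1, 1]
}}

```text
time: 12.08
tool_pos: [0.4605, -0.2094, 0.0204]
eef_rot: [-0.704, 0.704, -0.066, 0.066]
wrist_force: [-0.3, 0.8, -0.9]
opening: 0.0075
```

```bash
cat >> h.py <<'E'
TR=Ro.from_euler('z',-.183).as_matrix();TO=np.array([.514,-.211,0])
tr=lambda p:(TR.T@(np.asarray(p)-TO))[:2].round(4)
wo=lambda x,y,z=0:TO+TR@np.array([x,y,z])
E
python3 - <<'E'
from h import *
f=grab('wrist','w6.png');q,R=st();print(tr(q['tool_pos']))
cv2.imwrite('pics/z6.png',cv2.resize(cv2.convertScaleAbs(f['color'][60:370,240:400,::-1],alpha=2),None,fx=1.9,fy=1.9,interpolation=cv2.INTER_CUBIC))
for y in(.07,.06,.05,.024,-.07): print(y,proj(f,wo(-.053,y,.0175),True))
E
```

```text
t 12.1333 pos [ 0.4606 -0.2096  0.0207] yaw -10.7 F [ 0.2  0.6 -0.2] open 0.0079
[-0.0528 -0.0083]
0.07 (np.float64(320.06676186225724), np.float64(111.82161637660016))
0.06 (np.float64(320.1777986918354), np.float64(132.87623366416165))
0.05 (np.float64(320.29216485884433), np.float64(153.65235910389273))
0.024 (np.float64(320.596040866679), np.float64(205.1702973270974))
-0.07 (np.float64(321.5558207716085), np.float64(343.5382506206016))
```

View pics/z6.png

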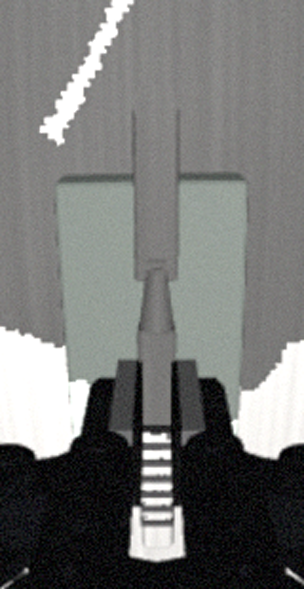

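The tip is at v≈118 (tray y +0.067) and the blade start at v≈207 (+0.023), so the spatula is about 2.5 mm short. I'll shift it, set it down and release.

Request:
{"op": "apply_moves", "data": {
  "turn": [
    [0, 0, 0],
    [0, 0, 0],
    [0, 0, 0],
    [0, 0, 0],
    [0, 0, 0],
    [0, 0, 0],
    [0, 0, 0],
    [0, 0, 0]
  ],
  "travel": [
    [0, 0, 0.0025],
    [0, 0, 0.0025],
    [0, 0.001, 0.0025],
    [0, 0.0018, 0.0025],
    [0, 0.0018, 0.0025],
    [0, 0.0018, 0.0025],
    [0, 0.0018, 0.0025],
    [0, 0.0018, 0.0025]
  ],
  "fingers": [1, 1, 1, 1, 1, 1, 1, 1]
}}

```text
time: 12.8
tool_pos: [0.4609, -0.2072, 0.0187]
eef_rot: [-0.704, 0.704, -0.066, 0.066]
wrist_force: [-0.4, 1.3, 4.2]
opening: 0.0074
```

Request:
{"op": "apply_moves", "data": {
  "turn": [
    [0, 0, 0],
    [0, 0, 0],
    [0, 0, 0],
    [0, 0, 0],
    [0, 0, 0],
    [0, 0, 0],
    [0, 0, 0],
    [0, 0, 0]
  ],
  "travel": [
    [0, 0, 0],
    [0, 0, 0],
    [0, 0, 0],
    [0, 0, 0],
    [0, 0, 0],
    [0, -0.01, 0],
    [0, -0.035, 0],
    [0, -0.06, 0]
  ],
  "fingers": [0.5, 0.5, 0.5, 0.5, 0.5, 0.5, 0.5, 0.5]
}}

```text
time: 13.47
tool_pos: [0.4603, -0.2068, 0.0786]
eef_rot: [0.704, -0.704, 0.067, -0.065]
wrist_force: [0.5, -0.2, 0.7]
opening: 0.0427
```

```bash
python3 - <<'E'
from h import *
f=grab('wrist','w7.png');q,R=st()
cv2.imwrite('pics/z7.png',cv2.resize(cv2.convertScaleAbs(f['color'][60:370,230:410,::-1],alpha=1.5),None,fx=1.9,fy=1.9,interpolation=cv2.INTER_CUBIC))
for y in(.07,.024,-.07): print(y,[np.round((np.array(proj(f,wo(-.053,y,z),True))-(230,60))*1.9) for z in(.0175,.024)])
go(.481,.2095,.11,-10)
E
```

```text
t 13.5167 pos [ 0.4623 -0.2082  0.0834] yaw -10.69 F [ 2.2 -1.1  5.9] open 0.0426
0.07 [array([175., 101.]), array([175., 101.])]
0.024 [array([175., 230.]), array([175., 234.])]
-0.07 [array([176., 447.]), array([176., 456.])]
t 13.5167 pos [ 0.4623 -0.2082  0.0834] yaw -10.69 F [ 2.2 -1.1  5.9] open 0.0426
 travel [-0.0589 -0.028   0.4138] turn [ 0.2 -0.7  0.3]
```

View pics/z7.png

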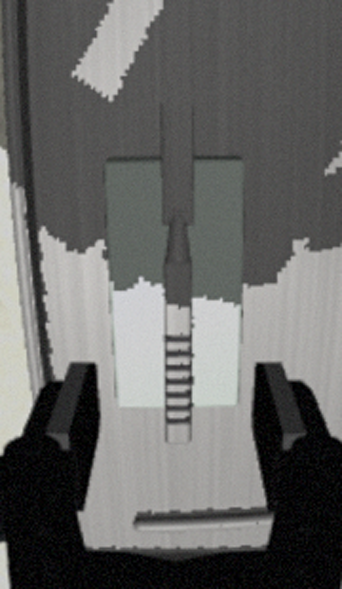

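The spatula lies on the slab: tip at crop v≈101 (expected 101), handle end at 442 (expected 447), centred in x. Next is the jar.

Request:
{"op": "apply_moves", "data": {
  "turn": [
    [0, 0, 0],
    [0, 0, 0],
    [0, 0, 0],
    [0, 0, 0],
    [0, 0, 0],
    [0, 0, 0],
    [0, 0, 0],
    [0, 0, 0]
  ],
  "travel": [
    [-0.003, -0.02, 0.02],
    [-0.008, -0.03, 0.055],
    [-0.014, -0.03, 0.095],
    [-0.019, -0.03, 0.135],
    [-0.025, -0.03, 0.175],
    [-0.03, -0.03, 0.215],
    [-0.036, -0.03, 0.255],
    [-0.042, -0.03, 0.295]
  ],
  "fingers": [0.25, 0.25, 0.25, 0.25, 0.25, 0.25, 0.25, 0.25]
}}

```text
time: 14.18
tool_pos: [0.474, 0.0925, 0.1085]
eef_rot: [-0.704, 0.704, -0.066, 0.066]
wrist_force: [1.3, 0.2, 1.0]
opening: 0.0639
```

Request:
{"op": "apply_moves", "data": {
  "turn": [
    [0, 0, 0],
    [0, 0, 0],
    [0, 0, 0],
    [0, 0, 0],
    [0, 0, 0],
    [0, 0, 0],
    [0, 0, 0],
    [0, 0, 0]
  ],
  "travel": [
    [-0.006, 0, 0.038],
    [-0.012, 0, 0.076],
    [-0.016, 0, 0.11],
    [-0.016, 0, 0.119],
    [-0.016, 0, 0.119],
    [-0.016, 0, 0.119],
    [-0.016, 0, 0.119],
    [-0.016, 0, 0.119]
  ],
  "fingers": [0.25, 0.25, 0.25, 0.25, 0.25, 0.25, 0.25, 0.25]
}}

```text
time: 14.85
tool_pos: [0.4808, 0.2091, 0.1085]
eef_rot: [-0.704, 0.704, -0.067, 0.067]
wrist_force: [-0.3, -1.0, 0.2]
opening: 0.0644
```

```bash
python3 - <<'E'
from h import *
f=grab('wrist','w8.png');go(.481,.2095,.01,-10.7)
E
```

```text
t 14.9 pos [0.4808 0.2092 0.1086] yaw -10.81 F [0.6 0.2 0.1] open 0.0642
 travel [0.0001 0.0986 0.0003] turn [ 0.  -0.1 -0. ]
```

View pics/w8.png

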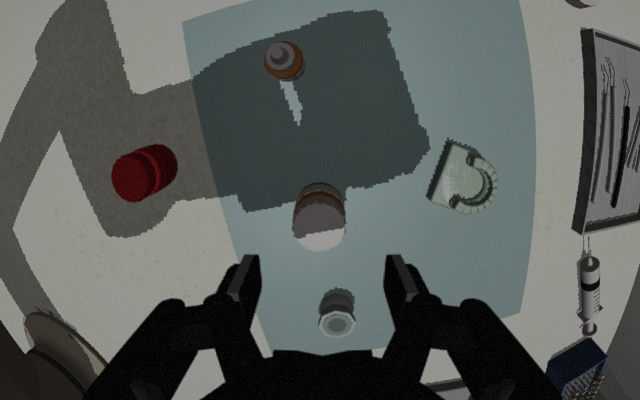

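The jar cap is centred in the jaws at (319,223), with the dish top at (337,320) and the dropper top at (280,55). I'll descend and grip.

Request:
{"op": "apply_moves", "data": {
  "turn": [
    [0, 0, 0],
    [0, 0, 0],
    [0, 0, 0],
    [0, 0, 0],
    [0, 0, 0],
    [0, 0, 0],
    [0, 0, 0],
    [0, 0, 0]
  ],
  "travel": [
    [0, 0.02, 0],
    [0, 0.045, 0],
    [0, 0.065, 0],
    [0, 0.08, 0],
    [0, 0.09, 0],
    [0, 0.096, 0],
    [0, 0.098, 0],
    [0, 0.098, 0]
  ],
  "fingers": [0.25, 0.25, 0.25, 0.25, 0.25, 0.25, 0.25, 0.25]
}}

```text
time: 15.57
tool_pos: [0.4809, 0.2102, 0.0107]
eef_rot: [0.704, -0.704, 0.066, -0.066]
wrist_force: [-1.1, -0.1, -0.3]
opening: 0.0642
```

Request:
{"op": "apply_moves", "data": {
  "turn": [
    [0, 0, 0],
    [0, 0, 0],
    [0, 0, 0],
    [0, 0, 0],
    [0, 0, 0],
    [0, 0, 0],
    [0, 0, 0],
    [0, 0, 0]
  ],
  "travel": [
    [0, 0, 0],
    [0, 0, 0],
    [0, 0, 0],
    [0, 0, 0],
    [0, 0, 0],
    [0, 0, 0],
    [0, 0, 0],
    [0, 0, 0]
  ],
  "fingers": [1, 1, 1, 1, 1, 1, 1, 1]
}}

```text
time: 16.23
tool_pos: [0.4811, 0.2105, 0.0116]
eef_rot: [0.704, -0.704, 0.065, -0.067]
wrist_force: [-1.9, 0.1, 5.0]
opening: 0.0383
```

```bash
cat > w8.py <<'E'
E
python3 - <<'E'
from h import *
print('row',wo(.053,.0575),wo(.053,0),wo(.053,-.0505))
go(*wo(.053,.0575)[:2],.11,-10.7)
E
```

```text
row [ 0.57657888 -0.16410508  0.        ] [ 0.56611502 -0.22064496  0.        ] [ 0.55692501 -0.27030172  0.        ]
t 16.2333 pos [0.4811 0.2105 0.0116] yaw -10.69 F [-1.9  0.1  5. ] open 0.0383
 travel [ 0.1635 -0.0983 -0.3503] turn [-0.   0.   0.1]
```

Request:
{"op": "apply_moves", "data": {
  "turn": [
    [0, 0, 0],
    [0, 0, 0],
    [0, 0, 0],
    [0, 0, 0],
    [0, 0, 0],
    [0, 0, 0],
    [0, 0, 0],
    [0, 0, 0]
  ],
  "travel": [
    [0, -0.025, 0],
    [0, -0.055, 0],
    [0.007, -0.08, -0.015],
    [0.02, -0.095, -0.044],
    [0.035, -0.098, -0.076],
    [0.05, -0.098, -0.109],
    [0.066, -0.098, -0.143],
    [0.082, -0.098, -0.177]
  ],
  "fingers": [1, 1, 1, 1, 1, 1, 1, 1]
}}

```text
time: 16.9
tool_pos: [0.5286, 0.0197, 0.1093]
eef_rot: [-0.704, 0.704, -0.065, 0.066]
wrist_force: [0.4, -0.2, -1.6]
opening: 0.0381
```

Request:
{"op": "apply_moves", "data": {
  "turn": [
    [0, 0, 0],
    [0, 0, 0],
    [0, 0, 0],
    [0, 0, 0],
    [0, 0, 0],
    [0, 0, 0],
    [0, 0, 0],
    [0, 0, 0]
  ],
  "travel": [
    [0.016, 0, -0.035],
    [0.032, 0, -0.07],
    [0.048, 0, -0.104],
    [0.064, 0, -0.138],
    [0.08, 0, -0.172],
    [0.081, 0, -0.173],
    [0.081, 0, -0.173],
    [0.081, 0, -0.173]
  ],
  "fingers": [1, 1, 1, 1, 1, 1, 1, 1]
}}

```text
time: 17.57
tool_pos: [0.5755, -0.1633, 0.1086]
eef_rot: [0.704, -0.704, 0.066, -0.066]
wrist_force: [0.9, -0.1, -0.9]
opening: 0.038
```

```bash
python3 - <<'E'
from h import *
go(*wo(.053,.0575)[:2],.0117,-10.5)
E
```

```text
t 17.5667 pos [ 0.5755 -0.1633  0.1086] yaw -10.71 F [ 0.9 -0.1 -0.9] open 0.038
 travel [ 0.0012  0.0969 -0.0007] turn [-0.  -0.2 -0. ]
```

Request:
{"op": "apply_moves", "data": {
  "turn": [
    [0, 0, 0],
    [0, 0, 0],
    [0, 0, 0],
    [0, 0, 0],
    [0, 0, 0],
    [0, 0, 0],
    [0, 0, 0],
    [0, 0, 0]
  ],
  "travel": [
    [0.001, 0.02, -0.001],
    [0.001, 0.045, -0.001],
    [0.001, 0.065, -0.001],
    [0.001, 0.08, -0.001],
    [0.001, 0.09, -0.001],
    [0.001, 0.095, -0.001],
    [0.001, 0.097, -0.001],
    [0.001, 0.097, -0.001]
  ],
  "fingers": [1, 1, 1, 1, 1, 1, 1, 1]
}}

```text
time: 18.23
tool_pos: [0.5768, -0.1643, 0.0122]
eef_rot: [-0.704, 0.704, -0.065, 0.066]
wrist_force: [0.1, -0.2, -0.8]
opening: 0.0381
```

Request:
{"op": "apply_moves", "data": {
  "turn": [
    [0, 0, 0],
    [0, 0, 0],
    [0, 0, 0],
    [0, 0, 0],
    [0, 0, 0],
    [0, 0, 0],
    [0, 0, 0],
    [0, 0, 0]
  ],
  "travel": [
    [0, 0, 0],
    [0, 0, 0],
    [0, 0, 0],
    [0, 0, 0],
    [0, 0, 0],
    [0, -0.015, 0],
    [0, -0.045, 0],
    [0, -0.08, 0]
  ],
  "fingers": [0.3, 0.3, 0.3, 0.3, 0.3, 0.3, 0.3, 0.3]
}}

```text
time: 18.9
tool_pos: [0.5757, -0.1646, 0.091]
eef_rot: [0.705, -0.703, 0.067, -0.065]
wrist_force: [0.2, -0.6, -1.4]
opening: 0.0599
```

Request:
{"op": "apply_moves", "data": {
  "turn": [
    [0, 0, 0],
    [0, 0, 0],
    [0, 0, 0],
    [0, 0, 0],
    [0, 0, 0],
    [0, 0, 0],
    [0, 0, 0],
    [0, 0, 0]
  ],
  "travel": [
    [0, -0.02, 0],
    [0, -0.02, 0],
    [0, -0.02, 0],
    [0, -0.02, 0],
    [0, -0.02, 0],
    [0, -0.02, 0],
    [0, -0.02, 0],
    [0, -0.02, 0]
  ],
  "fingers": [0.3, 0.3, 0.3, 0.3, 0.3, 0.3, 0.3, 0.3]
}}

```text
time: 19.57
tool_pos: [0.5765, -0.1649, 0.1109]
eef_rot: [0.704, -0.704, 0.066, -0.066]
wrist_force: [-0.4, -0.3, 0.3]
opening: 0.06
```

```bash
python3 - <<'E'
from h import *
q,R=st();w8=cv2.imread('pics/w8.png')
# measure dish/dropper from w8 picture using a pose-shifted extrinsic
f=grab('wrist','w9.png');E=np.array(f['extrinsics']);T=np.eye(4);T[:3,:3]=R;T[:3,3]=q['tool_pos']
K=E@T  # tool->cam
T8=np.eye(4);T8[:3,:3]=Ro.from_euler('z',-10.81,degrees=True).as_matrix()@np.array([[1,0,0],[0,0,1],[0,-1,0.]]);T8[:3,3]=[.4808,.2092,.1086]
g=dict(f);g['extrinsics']=K@np.linalg.inv(T8)
print('jar cap',onz(g,319,223,.054,True)[:2],'dish',onz(g,337,320,.03,True)[:2],'drop',onz(g,279,55,.066,True)[:2])
s=grab('scene')
go(.482,.322,.12,-10.7);go(.477,.102,.12,-10.7)
cv2.imwrite('pics/s9.png',cv2.resize(s['color'][130:330,110:450,::-1],None,fx=2.3,fy=2.3,interpolation=cv2.INTER_CUBIC))
E
```

```text
t 19.5667 pos [ 0.5765 -0.1649  0.1109] yaw -10.71 F [-0.4 -0.3  0.3] open 0.06
jar cap [0.47940755 0.21081441] dish [0.4748252  0.10287547] drop [0.47739794 0.32378036]
t 19.6667 pos [ 0.5766 -0.1649  0.1112] yaw -10.71 F [ 0.2 -0.4  0. ] open 0.0599
 travel [-0.1834 -0.0086  0.4609] turn [-0. -0. -0.]
t 19.6667 pos [ 0.5766 -0.1649  0.1112] yaw -10.71 F [ 0.2 -0.4  0. ] open 0.0599
 travel [-0.1474 -0.0087  0.2438] turn [-0. -0. -0.]
```

View pics/s9.png

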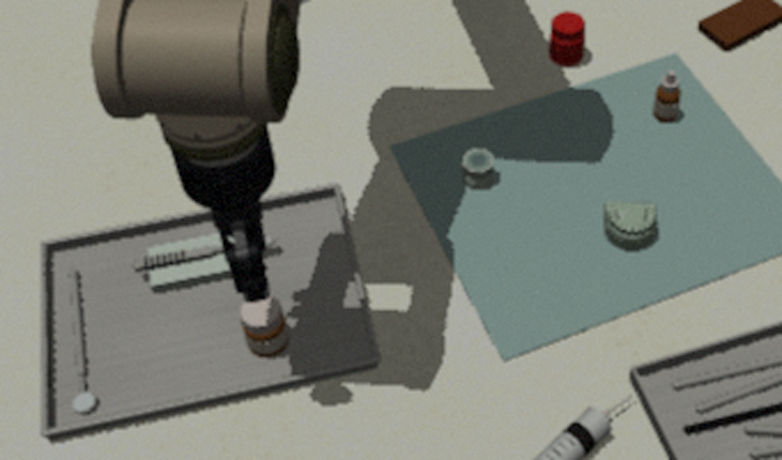

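The jar stands in the tray's back-left part, with the slab and spatula behind it in this view. Cast, dish and dropper are undisturbed. Now the dropper. I have one picture left to view, so further checks are numeric.

Request:
{"op": "apply_moves", "data": {
  "turn": [
    [0, 0, 0],
    [0, 0, 0],
    [0, 0, 0],
    [0, 0, 0],
    [0, 0, 0],
    [0, 0, 0],
    [0, 0, 0],
    [0, 0, 0]
  ],
  "travel": [
    [-0.008, -0.009, 0.02],
    [-0.022, -0.009, 0.055],
    [-0.037, -0.009, 0.092],
    [-0.051, -0.009, 0.128],
    [-0.066, -0.009, 0.164],
    [-0.08, -0.009, 0.2],
    [-0.095, -0.009, 0.236],
    [-0.109, -0.009, 0.272]
  ],
  "fingers": [0.3, 0.3, 0.3, 0.3, 0.3, 0.3, 0.3, 0.3]
}}

```text
time: 20.33
tool_pos: [0.5193, 0.1243, 0.1206]
eef_rot: [0.704, -0.704, 0.066, -0.066]
wrist_force: [0.3, -0.0, -0.1]
opening: 0.0596
```

Request:
{"op": "apply_moves", "data": {
  "turn": [
    [0, 0, 0],
    [0, 0, 0],
    [0, 0, 0],
    [0, 0, 0],
    [0, 0, 0],
    [0, 0, 0],
    [0, 0, 0],
    [0, 0, 0]
  ],
  "travel": [
    [-0.014, 0, 0.036],
    [-0.029, 0, 0.072],
    [-0.043, 0, 0.108],
    [-0.058, 0, 0.144],
    [-0.07, 0, 0.175],
    [-0.0765, 0, 0.1895],
    [-0.0765, 0, 0.1895],
    [-0.0765, 0, 0.1895]
  ],
  "fingers": [0.3, 0.3, 0.3, 0.3, 0.3, 0.3, 0.3, 0.3]
}}

```text
time: 21.0
tool_pos: [0.4798, 0.3234, 0.1203]
eef_rot: [-0.704, 0.704, -0.065, 0.065]
wrist_force: [0.7, -1.2, -0.7]
opening: 0.0595
```

```bash
python3 - <<'E'
from h import *
f=grab('wrist','w10.png');q,R=st()
h=cv2.cvtColor(f['color'],cv2.COLOR_RGB2HSV).astype(int)
m=((h[:,:,0]<18)&(h[:,:,1]>90)&(h[:,:,2]>40)).astype(np.uint8)
n,l,S,c=cv2.connectedComponentsWithStats(m)
print([(S[i].tolist(),c[i].round(1).tolist()) for i in range(1,n) if S[i,4]>60])
for z in(.002,.03,.066):print(z,proj(f,[.480,.323,z],True))
go(.480,.323,.010,-10.7)
E
```

```text
t 21.05 pos [0.4801 0.3226 0.1204] yaw -10.69 F [0.8 0.8 0.1] open 0.0597
[([139, 0, 81, 104, 5110], [178.2, 47.5]), ([301, 194, 33, 25, 324], [316.7, 202.8]), ([166, 264, 45, 42, 755], [186.8, 287.6])]
0.002 (np.float64(321.9550105404383), np.float64(197.4009516940556))
0.03 (np.float64(321.92385253529665), np.float64(207.96560220278795))
0.066 (np.float64(321.87288379083185), np.float64(225.3614507662822))
t 21.05 pos [0.4801 0.3226 0.1204] yaw -10.69 F [0.8 0.8 0.1] open 0.0597
 travel [-0.0002  0.1104  0.0004] turn [ 0.  0. -0.]
```

Request:
{"op": "apply_moves", "data": {
  "turn": [
    [0, 0, 0],
    [0, 0, 0],
    [0, 0, 0],
    [0, 0, 0],
    [0, 0, 0],
    [0, 0, 0],
    [0, 0, 0],
    [0, 0, 0]
  ],
  "travel": [
    [-0.003, 0.02, 0],
    [-0.003, 0.045, 0],
    [-0.003, 0.07, 0],
    [-0.003, 0.09, 0],
    [-0.003, 0.102, 0],
    [-0.003, 0.108, 0],
    [-0.003, 0.11, 0],
    [-0.003, 0.11, 0]
  ],
  "fingers": [0.3, 0.3, 0.3, 0.3, 0.3, 0.3, 0.3, 0.3]
}}

```text
time: 21.72
tool_pos: [0.4776, 0.3229, 0.0107]
eef_rot: [-0.704, 0.704, -0.066, 0.066]
wrist_force: [0.2, 0.5, 0.7]
opening: 0.0596
```

Request:
{"op": "apply_moves", "data": {
  "turn": [
    [0, 0, 0],
    [0, 0, 0],
    [0, 0, 0],
    [0, 0, 0],
    [0, 0, 0],
    [0, 0, 0],
    [0, 0, 0],
    [0, 0, 0]
  ],
  "travel": [
    [0, 0, 0],
    [0, 0, 0],
    [0, 0, 0],
    [0, 0, 0],
    [0, 0, 0],
    [0, 0, 0],
    [0, 0, 0],
    [0, 0, 0]
  ],
  "fingers": [1, 1, 1, 1, 1, 1, 1, 1]
}}

```text
time: 22.38
tool_pos: [0.4776, 0.3237, 0.0117]
eef_rot: [0.704, -0.704, 0.065, -0.066]
wrist_force: [-0.6, -1.2, 5.1]
opening: 0.0252
```

Request:
{"op": "apply_moves", "data": {
  "turn": [
    [0, 0, 0],
    [0, 0, 0],
    [0, 0, 0],
    [0, 0, 0],
    [0, 0, 0],
    [0, 0, 0],
    [0, 0, 0],
    [0, 0, 0]
  ],
  "travel": [
    [0, -0.025, 0],
    [0, -0.055, 0],
    [0, -0.085, 0],
    [0, -0.11, 0],
    [0, -0.11, 0],
    [0, -0.11, 0],
    [0, -0.11, 0],
    [0, -0.11, 0]
  ],
  "fingers": [1, 1, 1, 1, 1, 1, 1, 1]
}}

```text
time: 23.05
tool_pos: [0.4765, 0.3233, 0.1193]
eef_rot: [-0.704, 0.704, -0.067, 0.065]
wrist_force: [-0.1, 0.2, -1.2]
opening: 0.0253
```

```bash
python3 - <<'E'
from h import *
f=grab('wrist','w11.png');q,R=st();t=q['tool_pos']
h=cv2.cvtColor(f['color'],cv2.COLOR_RGB2HSV).astype(int)
m=((h[:,:,0]<18)&(h[:,:,1]>90)&(h[:,:,2]>40)).astype(np.uint8)
n,l,S,c=cv2.connectedComponentsWithStats(m)
print([(S[i].tolist(),c[i].round(1).tolist()) for i in range(1,n) if S[i,4]>60])
b=R[:,2]
for z,r in((-.008,.0135),(.028,.0135),(.035,.008),(.056,0)):print(z,proj(f,t+b*r+[0,0,z],True),proj(f,t-b*r+[0,0,z],True))
g=f['color'][180:300:4,321].tolist();print(list(zip(range(180,300,4),g)))
go(*wo(.053,-.051)[:2],.12,-10.5)
E
```

```text
t 23.1 pos [0.4766 0.3233 0.1193] yaw -10.71 F [ 0.  -0.6 -1.1] open 0.0254
[([141, 0, 82, 104, 5145], [181.0, 46.7]), ([168, 265, 48, 47, 1016], [188.7, 290.4]), ([295, 266, 55, 38, 1041], [322.0, 280.9])]
-0.008 (np.float64(321.3687367989065), np.float64(234.85510283164666)) (np.float64(321.44643921702175), np.float64(277.39456420932174))
0.028 (np.float64(320.9913055691606), np.float64(269.36797077795563)) (np.float64(321.1290621332157), np.float64(317.3047132845551))
0.035 (np.float64(320.92975927110024), np.float64(288.94538554718565)) (np.float64(321.02237866325834), np.float64(317.86389883568296))
0.056 (np.float64(320.67761471617314), np.float64(336.753231934666)) (np.float64(320.67761471617314), np.float64(336.753231934666))
[(180, [56, 66, 64]), (184, [52, 61, 59]), (188, [56, 65, 64]), (192, [53, 65, 61]), (196, [56, 63, 62]), (200, [51, 58, 59]), (204, [97, 109, 109]), (208, [125, 142, 140]), (212, [125, 140, 138]), (216, [126, 141, 139]), (220, [124, 140, 138]), (224, [124, 142, 138]), (228, [126, 141, 139]), (232, [125, 140, 139]), (236, [37, 30, 21]), (240, [45, 44, 39]), (244, [49, 45, 44]), (248, [50, 48, 44]), (252, [49, 45, 43]), (256, [64, 61, 56]), (260, [30, 19, 9]), (264, [34, 21, 11]), (268, [50, 31, 17]), (272, [60, 36, 18]), (276, [58, 35, 15]), (280, [60, 36, 16]), (284, [44, 42, 40]), (288, [44, 41, 41]), (292, [44, 43, 41]), (296, [74, 71, 69])]
t 23.1 pos [0.4766 0.3233 0.1193] yaw -10.71 F [ 0.  -0.6 -1.1] open 0.0254
 travel [ 1.892e-01 -3.000e-04 -5.689e-01] turn [ 0.1 -0.2 -0.1]
```

The bottle is gripped upright and centred: its foot edge is at v≈234 against 234.9 predicted.

Request:
{"op": "apply_moves", "data": {
  "turn": [
    [0, 0, 0],
    [0, 0, 0],
    [0, 0, 0],
    [0, 0, 0],
    [0, 0, 0],
    [0, 0, 0],
    [0, 0, 0],
    [0, 0, 0]
  ],
  "travel": [
    [0.007, 0, -0.02],
    [0.018, 0, -0.055],
    [0.03, 0, -0.092],
    [0.043, 0, -0.129],
    [0.055, 0, -0.166],
    [0.067, 0, -0.203],
    [0.08, 0, -0.24],
    [0.092, 0, -0.277]
  ],
  "fingers": [1, 1, 1, 1, 1, 1, 1, 1]
}}

```text
time: 23.77
tool_pos: [0.5158, 0.0324, 0.1198]
eef_rot: [0.704, -0.704, 0.066, -0.065]
wrist_force: [0.5, 0.0, -0.6]
opening: 0.025
```

Request:
{"op": "apply_moves", "data": {
  "turn": [
    [0, 0, 0],
    [0, 0, 0],
    [0, 0, 0],
    [0, 0, 0],
    [0, 0, 0],
    [0, 0, 0],
    [0, 0, 0],
    [0, 0, 0]
  ],
  "travel": [
    [0.012, 0, -0.037],
    [0.024, 0, -0.074],
    [0.037, 0, -0.111],
    [0.049, 0, -0.148],
    [0.061, 0, -0.185],
    [0.074, 0, -0.222],
    [0.086, 0, -0.258],
    [0.097, 0, -0.29]
  ],
  "fingers": [1, 1, 1, 1, 1, 1, 1, 1]
}}

```text
time: 24.43
tool_pos: [0.5571, -0.2711, 0.1194]
eef_rot: [0.704, -0.704, 0.067, -0.066]
wrist_force: [0.6, -0.2, -0.3]
opening: 0.0251
```

Request:
{"op": "apply_moves", "data": {
  "turn": [
    [0, 0, 0],
    [0, 0, 0],
    [0, 0, 0],
    [0, 0, 0],
    [0, 0, 0],
    [0, 0, 0],
    [0, 0, 0],
    [0, 0, 0]
  ],
  "travel": [
    [0, 0, 0],
    [0, 0.015, 0],
    [0, 0.035, 0],
    [0, 0.035, 0],
    [0, 0.035, 0],
    [0, 0.035, 0],
    [0, 0.035, 0],
    [0, 0.035, 0]
  ],
  "fingers": [1, 1, 1, 1, 1, 1, 1, 1]
}}

```text
time: 25.1
tool_pos: [0.5579, -0.2687, 0.0865]
eef_rot: [-0.704, 0.704, -0.065, 0.066]
wrist_force: [0.8, -0.1, -0.9]
opening: 0.0252
```

```bash
python3 - <<'E'
from h import *
go(*wo(.053,-.051)[:2],.0117,-10.5)
E
```

```text
t 25.1 pos [ 0.5579 -0.2687  0.0865] yaw -10.69 F [ 0.8 -0.1 -0.9] open 0.0252
 travel [-0.0008  0.0748 -0.0022] turn [ 0.  -0.2  0.1]
```

Request:
{"op": "apply_moves", "data": {
  "turn": [
    [0, 0, 0],
    [0, 0, 0],
    [0, 0, 0],
    [0, 0, 0],
    [0, 0, 0],
    [0, 0, 0],
    [0, 0, 0],
    [0, 0, 0]
  ],
  "travel": [
    [-0.001, 0.02, -0.002],
    [-0.001, 0.04, -0.002],
    [-0.001, 0.055, -0.002],
    [-0.001, 0.066, -0.002],
    [-0.001, 0.072, -0.002],
    [-0.001, 0.075, -0.002],
    [-0.001, 0.075, -0.002],
    [-0.001, 0.075, -0.002]
  ],
  "fingers": [1, 1, 1, 1, 1, 1, 1, 1]
}}

```text
time: 25.77
tool_pos: [0.5566, -0.2707, 0.0117]
eef_rot: [-0.704, 0.704, -0.065, 0.066]
wrist_force: [-2.1, 1.5, 4.0]
opening: 0.0249
```

Request:
{"op": "apply_moves", "data": {
  "turn": [
    [0, 0, 0],
    [0, 0, 0],
    [0, 0, 0],
    [0, 0, 0],
    [0, 0, 0],
    [0, 0, 0],
    [0, 0, 0],
    [0, 0, 0]
  ],
  "travel": [
    [0, 0, 0],
    [0, 0, 0],
    [0, 0, 0],
    [0, 0, 0],
    [0, 0, 0],
    [0, -0.015, 0],
    [0, -0.045, 0],
    [0, -0.08, 0]
  ],
  "fingers": [0.4, 0.4, 0.4, 0.4, 0.4, 0.4, 0.4, 0.4]
}}

```text
time: 26.43
tool_pos: [0.5553, -0.2699, 0.0898]
eef_rot: [0.705, -0.703, 0.067, -0.065]
wrist_force: [0.3, -1.0, 0.3]
opening: 0.051
```

Request:
{"op": "apply_moves", "data": {
  "turn": [
    [0, 0, 0],
    [0, 0, 0],
    [0, 0, 0],
    [0, 0, 0],
    [0, 0, 0],
    [0, 0, 0],
    [0, 0, 0],
    [0, 0, 0]
  ],
  "travel": [
    [0, -0.025, 0],
    [0, -0.025, 0],
    [0, -0.025, 0],
    [0, -0.025, 0],
    [0, -0.025, 0],
    [0, -0.025, 0],
    [0, -0.025, 0],
    [0, -0.025, 0]
  ],
  "fingers": [0.4, 0.4, 0.4, 0.4, 0.4, 0.4, 0.4, 0.4]
}}

```text
time: 27.1
tool_pos: [0.556, -0.2704, 0.1148]
eef_rot: [0.704, -0.704, 0.066, -0.066]
wrist_force: [-1.0, 0.0, -0.8]
opening: 0.0517
```

```bash
python3 - <<'E'
from h import *
go(.475,.1025,.12,-10.7)
E
```

```text
t 27.1 pos [ 0.556  -0.2704  0.1148] yaw -10.71 F [-1.   0.  -0.8] open 0.0517
 travel [-0.1489 -0.0048  0.3513] turn [-0.  -0.  -0.1]
```

Request:
{"op": "apply_moves", "data": {
  "turn": [
    [0, 0, 0],
    [0, 0, 0],
    [0, 0, 0],
    [0, 0, 0],
    [0, 0, 0],
    [0, 0, 0],
    [0, 0, 0],
    [0, 0, 0]
  ],
  "travel": [
    [-0.007, -0.005, 0.017],
    [-0.021, -0.005, 0.05],
    [-0.036, -0.005, 0.085],
    [-0.051, -0.005, 0.12],
    [-0.066, -0.005, 0.155],
    [-0.081, -0.005, 0.19],
    [-0.095, -0.005, 0.225],
    [-0.11, -0.005, 0.26]
  ],
  "fingers": [0.4, 0.4, 0.4, 0.4, 0.4, 0.4, 0.4, 0.4]
}}

```text
time: 27.77
tool_pos: [0.4958, 0.007, 0.1205]
eef_rot: [0.704, -0.704, 0.066, -0.066]
wrist_force: [1.0, -1.0, 0.4]
opening: 0.0508
```

Request:
{"op": "apply_moves", "data": {
  "turn": [
    [0, 0, 0],
    [0, 0, 0],
    [0, 0, 0],
    [0, 0, 0],
    [0, 0, 0],
    [0, 0, 0],
    [0, 0, 0],
    [0, 0, 0]
  ],
  "travel": [
    [-0.015, 0, 0.035],
    [-0.03, 0, 0.07],
    [-0.039, 0, 0.0905],
    [-0.039, 0, 0.0905],
    [-0.039, 0, 0.0905],
    [-0.039, 0, 0.0905],
    [-0.039, 0, 0.0905],
    [-0.039, 0, 0.0905]
  ],
  "fingers": [0.3, 0.3, 0.3, 0.3, 0.3, 0.3, 0.3, 0.3]
}}

```text
time: 28.43
tool_pos: [0.4752, 0.1007, 0.1204]
eef_rot: [-0.704, 0.704, -0.067, 0.066]
wrist_force: [0.2, -0.6, 0.0]
opening: 0.06
```

```bash
python3 - <<'E'
from h import *
f=grab('wrist','w12.png');q,R=st()
c=f['color'];h=cv2.cvtColor(c,cv2.COLOR_RGB2HSV).astype(int)
u,v=map(int,proj(f,[.475,.1025,.016],True));print(u,v)
# dish differs from mat: mat is teal (r much less than b)
d=(c[:,:,2].astype(int)-c[:,:,0])/np.maximum(c.sum(2),1)
g=cv2.Canny(cv2.GaussianBlur(cv2.cvtColor(c,cv2.COLOR_RGB2GRAY),(3,3),0),30,80)
w=slice(v-45,v+45),slice(u-45,u+45)
m=(d[w]<np.median(d[w])-.012).astype(np.uint8);m=cv2.morphologyEx(m,cv2.MORPH_OPEN,np.ones((3,3)))
n,l,S,cc=cv2.connectedComponentsWithStats(m);print([(S[i].tolist(),(cc[i]+[u-45,v-45]).round(1).tolist()) for i in range(1,n) if S[i,4]>40])
cs=cv2.HoughCircles(cv2.cvtColor(c[w],cv2.COLOR_RGB2GRAY),cv2.HOUGH_GRADIENT,1,10,param1=80,param2=14,minRadius=15,maxRadius=30)
print(None if cs is None else (cs[0][:3]+[u-45,v-45,0]).tolist())
for z,r in((.03,.0175),(.002,.0175)):print([np.round(proj(f,[.475+a*r,.1025+b*r,z],True)) .tolist() for a,b in((-1,0),(1,0),(0,1),(0,-1))])
E
```

```text
t 28.4833 pos [0.4752 0.1008 0.1205] yaw -10.79 F [ 0.5  0.7 -0.2] open 0.0599
320 200
[([24, 29, 43, 48, 842], [319.7, 205.7])]
[[320.5, 208.5, 18.799999237060547]]
[[299.0, 209.0], [342.0, 202.0], [317.0, 185.0], [325.0, 225.0]]
[[302.0, 199.0], [340.0, 192.0], [317.0, 176.0], [325.0, 213.0]]
```

The dish is centred in jaw direction and about 2–3 mm short along the other axis. I'll adjust and grip.

Request:
{"op": "apply_moves", "data": {
  "turn": [
    [0, 0, 0],
    [0, 0, 0],
    [0, 0, 0],
    [0, 0, 0],
    [0, 0, 0],
    [0, 0, 0],
    [0, 0, 0],
    [0, 0, 0]
  ],
  "travel": [
    [0, 0.02, -0.002],
    [0, 0.045, -0.002],
    [0, 0.07, -0.002],
    [0, 0.09, -0.002],
    [0, 0.102, -0.002],
    [0, 0.109, -0.002],
    [0, 0.111, -0.002],
    [0, 0.111, -0.002]
  ],
  "fingers": [0.3, 0.3, 0.3, 0.3, 0.3, 0.3, 0.3, 0.3]
}}

```text
time: 29.15
tool_pos: [0.4747, 0.0994, 0.0095]
eef_rot: [-0.704, 0.704, -0.066, 0.066]
wrist_force: [0.1, 0.2, 0.2]
opening: 0.0598
```

Request:
{"op": "apply_moves", "data": {
  "turn": [
    [0, 0, 0],
    [0, 0, 0],
    [0, 0, 0],
    [0, 0, 0],
    [0, 0, 0],
    [0, 0, 0],
    [0, 0, 0],
    [0, 0, 0]
  ],
  "travel": [
    [0, 0, 0],
    [0, 0, 0],
    [0, 0, 0],
    [0, 0, 0],
    [0, 0, 0],
    [0, 0, 0],
    [0, 0, 0],
    [0, 0, 0]
  ],
  "fingers": [1, 1, 1, 1, 1, 1, 1, 1]
}}

```text
time: 29.82
tool_pos: [0.475, 0.0996, 0.0107]
eef_rot: [-0.704, 0.704, -0.065, 0.067]
wrist_force: [-1.5, -0.6, 6.5]
opening: 0.0328
```

Request:
{"op": "apply_moves", "data": {
  "turn": [
    [0, 0, 0],
    [0, 0, 0],
    [0, 0, 0],
    [0, 0, 0],
    [0, 0, 0],
    [0, 0, 0],
    [0, 0, 0],
    [0, 0, 0]
  ],
  "travel": [
    [0, -0.025, 0],
    [0, -0.055, 0],
    [0, -0.085, 0],
    [0, -0.11, 0],
    [0, -0.12, 0],
    [0, -0.12, 0],
    [0, -0.12, 0],
    [0, -0.12, 0]
  ],
  "fingers": [1, 1, 1, 1, 1, 1, 1, 1]
}}

```text
time: 30.48
tool_pos: [0.4739, 0.0997, 0.1288]
eef_rot: [-0.704, 0.704, -0.066, 0.065]
wrist_force: [-0.5, 0.2, -0.5]
opening: 0.0325
```

```bash
python3 - <<'E'
from h import *
f=grab('wrist','w13.png');q,R=st();t=q['tool_pos'];b=R[:,2]
c=f['color']
print([(v,c[v,321].tolist()) for v in range(205,345,4)])
for z in(.02,-.008):print(z,[proj(f,t+b*r+[0,0,z],True)[1].round(1) for r in(.016,.0175,-.016,-.0175)])
go(*wo(.053,0)[:2],.13,-10.5)
E
```

```text
t 30.5333 pos [0.4739 0.0997 0.1286] yaw -10.7 F [-0.5  0.1 -0.4] open 0.0324
[(205, [111, 126, 125]), (209, [114, 130, 128]), (213, [113, 127, 126]), (217, [110, 124, 123]), (221, [112, 127, 125]), (225, [111, 125, 124]), (229, [112, 126, 123]), (233, [48, 54, 52]), (237, [37, 40, 38]), (241, [43, 45, 42]), (245, [44, 48, 47]), (249, [31, 33, 31]), (253, [28, 33, 31]), (257, [39, 41, 41]), (261, [56, 63, 60]), (265, [41, 46, 44]), (269, [44, 48, 47]), (273, [45, 50, 46]), (277, [29, 33, 32]), (281, [28, 36, 32]), (285, [29, 36, 37]), (289, [31, 37, 38]), (293, [26, 31, 33]), (297, [29, 37, 34]), (301, [29, 36, 37]), (305, [44, 49, 46]), (309, [41, 46, 46]), (313, [122, 129, 123]), (317, [133, 134, 131]), (321, [71, 68, 63]), (325, [27, 24, 26]), (329, [49, 48, 47]), (333, [105, 103, 103]), (337, [108, 107, 105]), (341, [106, 105, 106])]
0.02 [np.float64(255.4), np.float64(252.4), np.float64(310.8), np.float64(313.1)]
-0.008 [np.float64(230.5), np.float64(227.9), np.float64(280.9), np.float64(283.0)]
t 30.5333 pos [0.4739 0.0997 0.1286] yaw -10.7 F [-0.5  0.1 -0.4] open 0.0324
 travel [ 0.1501 -0.0017 -0.2976] turn [ 0.  -0.2 -0.1]
```

Request:
{"op": "apply_moves", "data": {
  "turn": [
    [0, 0, 0],
    [0, 0, 0],
    [0, 0, 0],
    [0, 0, 0],
    [0, 0, 0],
    [0, 0, 0],
    [0, 0, 0],
    [0, 0, 0]
  ],
  "travel": [
    [0.01, 0, -0.02],
    [0.025, 0, -0.05],
    [0.042, 0, -0.083],
    [0.059, 0, -0.116],
    [0.076, 0, -0.149],
    [0.093, 0, -0.182],
    [0.11, 0, -0.215],
    [0.127, 0, -0.248]
  ],
  "fingers": [1, 1, 1, 1, 1, 1, 1, 1]
}}

```text
time: 31.2
tool_pos: [0.553, -0.1694, 0.1282]
eef_rot: [0.704, -0.704, 0.067, -0.065]
wrist_force: [0.9, -0.4, -0.1]
opening: 0.0326
```

Request:
{"op": "apply_moves", "data": {
  "turn": [
    [0, 0, 0],
    [0, 0, 0],
    [0, 0, 0],
    [0, 0, 0],
    [0, 0, 0],
    [0, 0, 0],
    [0, 0, 0],
    [0, 0, 0]
  ],
  "travel": [
    [0.012, 0, -0.025],
    [0.023, 0, -0.047],
    [0.023, 0, -0.047],
    [0.023, 0.02, -0.047],
    [0.023, 0.04, -0.047],
    [0.023, 0.04, -0.047],
    [0.023, 0.04, -0.047],
    [0.023, 0.04, -0.047]
  ],
  "fingers": [1, 1, 1, 1, 1, 1, 1, 1]
}}

```text
time: 31.87
tool_pos: [0.5674, -0.2179, 0.0901]
eef_rot: [-0.704, 0.704, -0.066, 0.066]
wrist_force: [-0.1, 0.0, 0.3]
opening: 0.0323
```

```bash
python3 - <<'E'
from h import *
f=grab('wrist','w14.png');q,R=st();t=q['tool_pos'];print(tr(t))
go(*wo(.053,0.0025)[:2],.0107,-10.5)
# jar cap, white/pink bright; report expected pixel boxes
c=f['color'];h=cv2.cvtColor(c,cv2.COLOR_RGB2HSV).astype(int)
m=((h[:,:,0]<18)&(h[:,:,1]>90)&(h[:,:,2]>40)).astype(np.uint8)
n,l,S,cc=cv2.connectedComponentsWithStats(m);print([(S[i].tolist(),cc[i].round(1).tolist()) for i in range(1,n) if S[i,4]>60])
for y in(.0575,):
  for z in(.002,.054): print([np.round(proj(f,wo(.053+a,y+b,z),True)).tolist() for a,b in((-.02,0),(.02,0),(0,.02),(0,-.02))])
E
```

```text
t 31.9167 pos [ 0.5675 -0.2181  0.0905] yaw -10.68 F [ 0.2 -0.6  0.3] open 0.0323
[0.0539 0.0028]
t 31.9167 pos [ 0.5675 -0.2181  0.0905] yaw -10.68 F [ 0.2 -0.6  0.3] open 0.0323
 travel [-0.001   0.0798 -0.0003] turn [ 0.  -0.2  0.1]
[]
[[294.0, 140.0], [347.0, 140.0], [320.0, 113.0], [320.0, 166.0]]
[[286.0, 151.0], [354.0, 150.0], [319.0, 116.0], [320.0, 183.0]]
```

View pics/w14.png

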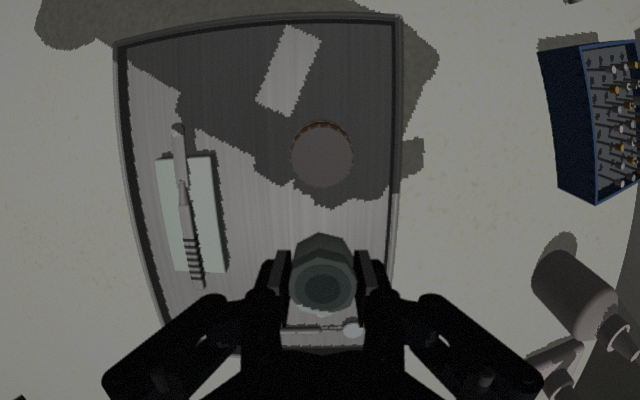

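This view shows the dish held at (323,286) and level, the jar cap at (322,155), about 3 mm nearer than planned, and the slab and spatula lying in line. I'll place the dish about 2 mm back from here.

Request:
{"op": "apply_moves", "data": {
  "turn": [
    [0, 0, 0],
    [0, 0, 0],
    [0, 0, 0],
    [0, 0, 0],
    [0, 0, 0],
    [0, 0, 0],
    [0, 0, 0],
    [0, 0, 0]
  ],
  "travel": [
    [-0.001, 0.02, -0.002],
    [-0.001, 0.04, -0.002],
    [-0.001, 0.055, -0.002],
    [-0.001, 0.067, -0.002],
    [-0.001, 0.075, -0.002],
    [-0.001, 0.079, -0.002],
    [-0.001, 0.0795, -0.002],
    [-0.001, 0.0795, -0.002]
  ],
  "fingers": [1, 1, 1, 1, 1, 1, 1, 1]
}}

```text
time: 32.58
tool_pos: [0.5662, -0.2201, 0.0109]
eef_rot: [-0.704, 0.704, -0.065, 0.066]
wrist_force: [0.5, 0.6, -0.8]
opening: 0.0323
```

Request:
{"op": "apply_moves", "data": {
  "turn": [
    [0, 0, 0],
    [0, 0, 0],
    [0, 0, 0],
    [0, 0, 0],
    [0, 0, 0],
    [0, 0, 0],
    [0, 0, 0],
    [0, 0, 0]
  ],
  "travel": [
    [0, 0, 0],
    [0, 0, 0],
    [0, 0, 0],
    [0, 0, 0],
    [0, 0, 0],
    [0, -0.015, 0],
    [0, -0.045, 0],
    [0, -0.08, 0]
  ],
  "fingers": [0.35, 0.35, 0.35, 0.35, 0.35, 0.35, 0.35, 0.35]
}}

```text
time: 33.25
tool_pos: [0.5648, -0.2194, 0.0894]
eef_rot: [0.705, -0.703, 0.067, -0.065]
wrist_force: [0.5, -0.9, 1.0]
opening: 0.0555
```

Request:
{"op": "apply_moves", "data": {
  "turn": [
    [0, 0, 0],
    [0, 0, 0],
    [0, 0, 0],
    [0, 0, 0],
    [0, 0, 0],
    [0, 0, 0],
    [0, 0, 0],
    [0, 0, 0]
  ],
  "travel": [
    [0, -0.04, 0],
    [0, -0.08, 0],
    [-0.01, -0.1, 0.03],
    [-0.02, -0.1, 0.065],
    [-0.03, -0.1, 0.1],
    [-0.04, -0.1, 0.135],
    [-0.05, -0.1, 0.17],
    [-0.06, -0.1, 0.2]
  ],
  "fingers": [0.35, 0.35, 0.35, 0.35, 0.35, 0.35, 0.35, 0.35]
}}

```text
time: 33.92
tool_pos: [0.5434, -0.0101, 0.1902]
eef_rot: [0.704, -0.704, 0.066, -0.066]
wrist_force: [1.3, 0.0, -0.2]
opening: 0.0556
```

```bash
python3 - <<'E'
from h import *
q,R=st()
s=grab('scene','s15.png');d=grab('side','d15.png')
c=s['color'];h=cv2.cvtColor(c,cv2.COLOR_RGB2HSV).astype(int)
m=((h[:,:,0]<18)&(h[:,:,1]>80)&(h[:,:,2]>40)).astype(np.uint8)
roi=np.zeros_like(m);roi[205:330,110:290]=1
n,l,S,cc=cv2.connectedComponentsWithStats(m*roi);print('amber scene',[(S[i].tolist(),cc[i].round(1).tolist()) for i in range(1,n) if S[i,4]>8])
for n_,y,r,hh in(('jar',.0575,.02,.054),('dish',0,.017,.03),('drop',-.051,.0135,.066)):
    for f,k in((s,'scene'),(d,'side')):
        P=np.array([proj(f,wo(.053+r*np.cos(a),y+r*np.sin(a),z)) for a in np.arange(0,6.3,.2) for z in(.002,min(hh,.038))]);print(n_,k,P.min(0).round(1),P.max(0).round(1),np.round(proj(f,wo(.053,y,hh)),1))
c=d['color'];h=cv2.cvtColor(c,cv2.COLOR_RGB2HSV).astype(int)
m=((h[:,:,0]<18)&(h[:,:,1]>80)&(h[:,:,2]>40)).astype(np.uint8)
roi=np.zeros_like(m);roi[225:325,300:425]=1
n,l,S,cc=cv2.connectedComponentsWithStats(m*roi);print('amber side',[(S[i].tolist(),cc[i].round(1).tolist()) for i in range(1,n) if S[i,4]>8])
E
```

```text
t 33.9167 pos [ 0.5434 -0.0101  0.1902] yaw -10.68 F [ 1.3  0.  -0.2] open 0.0556
amber scene [([216, 268, 18, 11, 61], [225.4, 274.3]), ([170, 275, 12, 11, 64], [175.7, 280.7])]
jar scene [216.2 260.7] [237.2 285.5] [224.5 264.1]
jar side [365.3 240.5] [381.6 260.9] [374.1 239.5]
dish scene [191.3 269.4] [209.6 289.9] [199.3 276.1]
dish side [371.4 256.5] [385.9 274. ] [378.9 260.5]
drop scene [167.8 273.6] [184.3 293.5] [171.2 271.6]
drop side [377.7 267.1] [390.2 286.5] [385.1 260.9]
amber side [([368, 247, 14, 6, 50], [374.5, 249.8]), ([380, 268, 10, 8, 54], [384.2, 272.2])]
```

Everything stands near its plan. I'll get a cleaner look at the row with the wrist camera, measured numerically.

Request:
{"op": "apply_moves", "data": {
  "turn": [
    [7, 0, 0],
    [14, 0, 0],
    [20, 0, 0],
    [20, 0, 0],
    [20, 0, 0],
    [20, 0, 0],
    [20, 0, 0],
    [20, 0, 0]
  ],
  "travel": [
    [0, 0, 0],
    [0, 0, 0],
    [0, 0, 0],
    [0, 0, 0],
    [0, 0, 0],
    [0, 0, 0],
    [0, 0, 0],
    [0, 0, 0]
  ],
  "fingers": [0, 0, 0, 0, 0, 0, 0, 0]
}}

```text
time: 34.68
tool_pos: [0.544, -0.0116, 0.1903]
eef_rot: [0.815, -0.572, 0.053, -0.076]
wrist_force: [0.9, 0.4, 0.2]
opening: 0.0855
```

```bash
python3 - <<'E'
from h import *
q,R=st();print('tooly',R[:,1].round(2))
f=grab('wrist','w16.png');c=f['color'];g=cv2.cvtColor(c,cv2.COLOR_RGB2GRAY)
for n,y,r,z in(('jar',.0575,.019,.054),('dish',0,.017,.03),('drop',-.051,.0135,.038)):
    u,v=proj(f,wo(.053,y,z),True);e=proj(f,wo(.053+r,y,z),True);px=np.hypot(e[0]-u,e[1]-v)
    print(n,'expect',round(u,1),round(v,1),'r',round(px,1))
    a,b=int(u),int(v);k=int(px*2)
    if b-k<0: continue
    w=g[b-k:b+k,a-k:a+k]
    if min(w.shape)<10: continue
    cs=cv2.HoughCircles(cv2.resize(w,None,fx=3,fy=3,interpolation=cv2.INTER_CUBIC),cv2.HOUGH_GRADIENT,1,15,param1=80,param2=15,minRadius=int(px*2.4),maxRadius=int(px*3.5))
    for s in ([] if cs is None else cs[0][:3]):
        uu,vv=s[0]/3+a-k,s[1]/3+b-k;print('  circle',round(uu,1),round(vv,1),round(s[2]/3,1),tr(onz(f,uu,vv,z,True)))
h=cv2.cvtColor(c,cv2.COLOR_RGB2HSV).astype(int)
m=((h[:,:,0]<18)&(h[:,:,1]>80)&(h[:,:,2]>35)).astype(np.uint8)
n,l,S,cc=cv2.connectedComponentsWithStats(m);print('amber',[(S[i].tolist(),cc[i].round(1).tolist(),tr(onz(f,*cc[i],.04,True)).tolist()) for i in range(1,n) if S[i,4]>30])
E
```

```text
t 34.6833 pos [ 0.544  -0.0116  0.1903] yaw -10.63 F [0.9 0.4 0.2] open 0.0855
tooly [ 0.06  0.33 -0.94]
jar expect 377.8 370.7 r 17.2
dish expect 371.8 400.4 r 13.8
drop expect 370.2 434.2 r 10.6
amber [([116, 33, 23, 25, 239], [126.7, 44.3], [-0.2663, 0.4507]), ([123, 39, 25, 27, 104], [137.2, 54.2], [-0.2439, 0.4304]), ([373, 352, 19, 8, 48], [381.1, 354.3], [0.0584, 0.0709])]
```

Request:
{"op": "apply_moves", "data": {
  "turn": [
    [-7, 0, 0],
    [-14, 0, 0],
    [-21, 0, 0],
    [-28, 0, 0],
    [-35, 0, 0],
    [-42, 0, 0],
    [-45, 0, 0],
    [-45, 0, 0]
  ],
  "travel": [
    [0, 0, 0],
    [0, 0, 0],
    [0, 0, 0],
    [0, 0, 0],
    [0, 0, 0],
    [0, 0, 0],
    [0, 0, 0],
    [0, 0, 0]
  ],
  "fingers": [0, 0, 0, 0, 0, 0, 0, 0]
}}

```text
time: 35.4
tool_pos: [0.544, -0.0099, 0.1893]
eef_rot: [-0.534, 0.84, -0.077, 0.048]
wrist_force: [0.1, 1.4, -0.5]
opening: 0.0853
```

Request:
{"op": "apply_moves", "data": {
  "turn": [
    [0, 0, 0],
    [0, 0, 0],
    [0, 0, 0],
    [0, 0, 0],
    [0, 0, 0],
    [0, 0, 0],
    [0, 0, 0],
    [0, 0, 0]
  ],
  "travel": [
    [0, 0, 0],
    [0, 0, 0],
    [0, 0, 0],
    [0, 0, 0],
    [0, 0, 0],
    [0, 0, 0],
    [0, 0, 0],
    [0, 0, 0]
  ],
  "fingers": [0, 0, 0, 0, 0, 0, 0, 0]
}}

```text
time: 36.07
tool_pos: [0.5439, -0.0123, 0.1901]
eef_rot: [-0.535, 0.84, -0.079, 0.05]
wrist_force: [-0.2, 0.2, 0.3]
opening: 0.0854
```

```bash
cat > chk.py <<'E'
from h import *
q,R=st()
f=grab('wrist','w17.png');c=f['color'];g=cv2.cvtColor(c,cv2.COLOR_RGB2GRAY)
for n,y,r,z in(('jar',.0575,.019,.054),('dish',0,.017,.03),('drop',-.051,.0135,.038)):
    u,v=proj(f,wo(.053,y,z),True);e=proj(f,wo(.053+r,y,z),True);px=np.hypot(e[0]-u,e[1]-v)
    print(n,'expect',round(u,1),round(v,1),'r',round(px,1))
    a,b=int(u),int(v);k=int(px*2);w=g[max(b-k,0):b+k,a-k:a+k]
    if min(w.shape)<10: continue
    cs=cv2.HoughCircles(cv2.resize(w,None,fx=3,fy=3,interpolation=cv2.INTER_CUBIC),cv2.HOUGH_GRADIENT,1,15,param1=80,param2=15,minRadius=int(px*2.3),maxRadius=int(px*3.5))
    for s in ([] if cs is None else cs[0][:3]):
        uu,vv=s[0]/3+a-k,s[1]/3+max(b-k,0);print('  circle',round(uu,1),round(vv,1),round(s[2]/3,1),tr(onz(f,uu,vv,z,True)))
h=cv2.cvtColor(c,cv2.COLOR_RGB2HSV).astype(int)
m=((h[:,:,0]<18)&(h[:,:,1]>80)&(h[:,:,2]>35)).astype(np.uint8)
n,l,S,cc=cv2.connectedComponentsWithStats(m)
for i in range(1,n):
    if S[i,4]>30:
        x,y,w,hh=S[i,:4];print('amber',S[i].tolist(),[tr(onz(f,uu,y+hh/2,.036,True)).tolist() for uu in(x,x+w)])
E
python3 chk.py
```

```text
t 36.0667 pos [ 0.5439 -0.0123  0.1901] yaw -10.72 F [-0.2  0.2  0.3] open 0.0854
jar expect 373.1 238.5 r 15.7
dish expect 366.2 252.0 r 12.2
drop expect 363.1 277.0 r 9.0
amber [357, 219, 30, 15, 110] [[0.0351, 0.059], [0.0722, 0.0584]]
amber [355, 273, 17, 8, 91] [[0.0413, -0.0535], [0.067, -0.0547]]
```

```bash
python3 - <<'E'
from h import *
from scipy.optimize import brentq
s=grab('scene','s18.png');c=s['color'];h=cv2.cvtColor(c,cv2.COLOR_RGB2HSV).astype(int)
m=((h[:,:,0]<18)&(h[:,:,1]>80)&(h[:,:,2]>40))
def yof(u,v):  # plane tray x=.053: ray hits it
    o,d=ray(s,u,v);n=TR[:,0];k=((TO+TR@[.053,0,0]-o)@n)/(d@n);p=o+k*d;return (TR.T@(p-TO))[1:].round(4)
for v in range(266,294,2):
    for a,b in((212,240),(164,190)):
        x=np.where(m[v,a:b])[0]
        if len(x)>4: print(v,x.min()+a,x.max()+a,'mid',yof((x.min()+x.max()+1)/2+a-.0,v),'w',(yof(x.max()+a+.5,v)-yof(x.min()+a-.5,v))[0].round(4))
g=cv2.cvtColor(c,cv2.COLOR_RGB2GRAY)
for v in range(270,292,3): print(v,g[v,184:216].tolist())
print('dish y=0 mid z.016 ->',proj(s,wo(.053,0,.016)),yof(191,280),yof(209,280))
E
```

```text
274 217 231 mid [0.0522 0.0184] w 0.0308
276 218 229 mid [0.0501 0.0114] w 0.0248
280 170 181 mid [-0.0485  0.0332] w 0.0232
282 170 181 mid [-0.0501  0.026 ] w 0.0232
270 [128, 129, 131, 131, 128, 131, 132, 130, 127, 130, 132, 136, 136, 142, 140, 136, 133, 135, 134, 143, 138, 130, 127, 127, 128, 129, 126, 125, 129, 128, 111, 83]
273 [129, 130, 131, 128, 129, 129, 131, 134, 139, 139, 126, 115, 104, 95, 89, 87, 85, 92, 102, 112, 112, 127, 140, 130, 124, 131, 128, 125, 125, 125, 125, 109]
276 [132, 132, 132, 133, 134, 133, 131, 138, 137, 121, 111, 100, 87, 86, 89, 87, 86, 85, 98, 112, 110, 126, 119, 74, 111, 129, 130, 133, 130, 129, 130, 124]
279 [132, 130, 132, 129, 131, 129, 119, 108, 133, 138, 121, 115, 116, 107, 104, 110, 113, 109, 106, 106, 112, 105, 69, 48, 52, 57, 64, 96, 128, 126, 127, 126]
282 [87, 112, 120, 132, 131, 131, 129, 130, 115, 88, 95, 118, 124, 117, 120, 119, 123, 105, 70, 46, 47, 48, 54, 53, 50, 54, 63, 62, 101, 130, 130, 129]
285 [50, 56, 62, 62, 63, 102, 132, 130, 133, 113, 86, 84, 77, 59, 51, 52, 53, 54, 59, 62, 59, 57, 49, 52, 59, 59, 64, 103, 130, 129, 130, 130]
288 [46, 62, 62, 64, 80, 111, 131, 128, 129, 130, 128, 119, 99, 77, 64, 59, 59, 54, 60, 55, 56, 60, 60, 81, 113, 130, 131, 128, 127, 129, 129, 127]
291 [64, 62, 80, 113, 132, 130, 129, 130, 130, 130, 130, 130, 133, 131, 131, 132, 129, 130, 128, 131, 129, 130, 130, 128, 129, 129, 131, 129, 126, 132, 128, 130]
dish y=0 mid z.016 -> (np.float64(200.52348858477555), np.float64(279.65469328830494)) [-0.0192  0.022 ] [0.0169 0.0082]
```

```bash
python3 -c "
from cell import sign_off
print(sign_off())"
```

```text
the job is handed in; nothing more can be done
None
```

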